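Hook out the bearing tray and refit each cap to its own base

TASK

Take the orange pull hook, hook it into the finger hole of the tray in the grey housing and pull the tray fully out with it (not with the fingers), and lay the hook back flat on its green mat. Set every bearing cap that is lying on the belt on its own base in the tray, the one of the same colour, painted end over painted end, so that it drops down flush on the base. Then push the tray fully home with the caps on, leaving the other things on the belt where they are.

Things in the scene. Friction and masses are not known exactly. Their poses are not given: they have to be found in the camera images.
- tray (a joint): slide of the tray in the grey housing, m: 0 = shut (its front plate level with the housing's front), 0.135 = fully out against the stop. Slides toward the tray's -x; about 2 N of friction, stays where it is left.
- tray_hole (a point): centre of the finger hole (40 wide along y, 28 high) in the tray's upright blue front plate, on its outer face; moves with the tray. +x: level, straight into the housing (pull is -x); z up. Plate 6 mm thick, 188 wide, 10 to 92 mm above the work surface; hole centre at 64 mm. Behind the hole 28 mm free depth, then a black bar (top at 32 mm).
- housing: fixed grey housing 180 deep (x) x 200 wide (y) x 118 mm high; origin on the work surface, middle of its open front, +x to its back; the tray comes out toward -x. In the tray the three bases stand side by side 56 mm apart, centres 86 mm behind the front plate's outer face, undersides 16 mm above the work surface.
- hook: pull hook, loose, 0.12 kg: orange handle 90 x 24 x 20 mm (x, y, z), origin at the centre of the handle's underside; a steel rod 8 mm thick at 10 mm height goes on from the handle along +x to x = 125 mm, where it bends square to +y for 22 mm (rod centre lines; round end adds 4 mm). Lies flat on its mat, bend level.
- hook_mid (a point): middle of the whole hook's length, at (42, 0, 10) mm of the hook
- mat: thin fixed green mat 200 (x) x 70 (y) x 3 mm, where the hook belongs; origin at the centre of its underside
- cap_red: bearing cap (loose upper half) with red paint on its +x end (edge and rib end), 0.22 kg, 84 (x) x 40 (y) x 46 mm high; origin at the centre of its flat underside, z up. A block 20 mm high carries on top a grip rib 60 (x) x 22 (y) x 26 mm. In the underside two pockets 10 (x) x 28 (y) x 8 mm deep at x = -35 and +19 mm take the tongues of its own base. May be absent.
- cap_red_mark (a point): point on the red cap's underside, 36 mm toward its painted end
- cap_yellow: bearing cap (loose upper half) with yellow paint on its +x end (edge and rib end), 0.22 kg, 84 (x) x 40 (y) x 46 mm high; origin at the centre of its flat underside, z up. A block 20 mm high carries on top a grip rib 60 (x) x 22 (y) x 26 mm. In the underside two pockets 10 (x) x 28 (y) x 8 mm deep at x = -35 and +27 mm take the tongues of its own base. May be absent.
- cap_yellow_mark (a point): point on the yellow cap's underside, 36 mm toward its painted end
- cap_blue: bearing cap (loose upper half) with blue paint on its +x end (edge and rib end), 0.22 kg, 84 (x) x 40 (y) x 46 mm high; origin at the centre of its flat underside, z up. A block 20 mm high carries on top a grip rib 60 (x) x 22 (y) x 26 mm. In the underside two pockets 10 (x) x 28 (y) x 8 mm deep at x = -27 and +19 mm take the tongues of its own base. May be absent.
- cap_blue_mark (a point): point on the blue cap's underside, 36 mm toward its painted end
- base_red: bearing base (lower half) with red paint on its +x end, dark steel, 84 (x) x 40 (y) x 30 mm, loose in a pocket of the tray with 1.5 mm play all round; origin at the centre of its underside. Two tongues 6 (x) x 24 (y) x 7 mm high stand on its upper faces at x = -35 and +19 mm. A cap that does not belong, or is turned round, stands proud on the tongues.
- base_red_seat (a point): centre of the red base's upper face (30 mm above its underside), where the origin of its cap comes to lie
- base_red_mark (a point): point on the red base's upper face, 36 mm toward its painted end
- base_yellow: bearing base (lower half) with yellow paint on its +x end, dark steel, 84 (x) x 40 (y) x 30 mm, loose in a pocket of the tray with 1.5 mm play all round; origin at the centre of its underside. Two tongues 6 (x) x 24 (y) x 7 mm high stand on its upper faces at x = -35 and +27 mm. A cap that does not belong, or is turned round, stands proud on the tongues.
- base_yellow_seat (a point): centre of the yellow base's upper face (30 mm above its underside), where the origin of its cap comes to lie
- base_yellow_mark (a point): point on the yellow base's upper face, 36 mm toward its painted end
- base_blue: bearing base (lower half) with blue paint on its +x end, dark steel, 84 (x) x 40 (y) x 30 mm, loose in a pocket of the tray with 1.5 mm play all round; origin at the centre of its underside. Two tongues 6 (x) x 24 (y) x 7 mm high stand on its upper faces at x = -27 and +19 mm. A cap that does not belong, or is turned round, stands proud on the tongues.
- base_blue_seat (a point): centre of the blue base's upper face (30 mm above its underside), where the origin of its cap comes to lie
- base_blue_mark (a point): point on the blue base's upper face, 36 mm toward its painted end
- tape_black: roll of black tape, 101 mm across, 24 high; bystander, leave it; origin at its underside
- binder_clip: black binder clip 32 x 25 x 37 mm high; bystander, leave it; origin at its underside

How it is judged:
By the outcome, as a careful person would: the job done as asked, in the order asked, and still so for the second after the job is handed in, with the robot touching nothing.
Of cap_red, cap_yellow, cap_blue only 2 to 3 are there at a start; the rules pass over those that are not, and their reading is None.
At some moment in a run one of cap_red, cap_yellow, cap_blue, hook may be knocked a few centimetres aside while the robot is not near it.
It also fails if it takes over 210 s, if anything falls off the work surface, if the arm or the gripper's body presses on something with over 40 N, if the wrist force passes 120 N, or if a joint passes its speed limit or range.

ROBOT

A 6-joint arm with a two-finger parallel gripper is mounted at the origin on a cart in front of the work surface, level with it; the furniture and walls round the work are solid. World frame = base frame: x ahead of the robot, y to its left, z up, the work surface at z = 0. Lengths are in m, angles in rad, forces in N, time in s.
With the tool pointing down it reaches from about 0.225 to 0.875 m from the base axis. Payload 3.4 kg.
Tool frame: the origin (TCP) lies at the very end of the fingers, on their centre line; the grasp point (between the pads) lies 19 mm behind it; z points along the fingers, y is the line along which they close (so a half turn about z gives the same grasp; the last joint's range is limited). The gripper opens to 85 mm and grips with 20 to 120 N. Pads are 22 mm wide; open, the fingers measure 114 mm over their backs; the gripper's body (76 mm by 85 mm) begins 54 mm behind the grasp point. The pads swing forward as they close: fully open they stand 13 mm farther back than shut.
Start: joints at [-0.121, 0.276, 1.505, -0, 1.361, -0.121], TCP at [0.575, -0, 0.231] pointing down, gripper open.
Joint ranges: [-2.89, 2.89], [-0.75, 2.08], [0.22, 2.7], [-1.18, 4.32], [0.11, 2.71], [-2.7, 2.7]. Speed limits (rad/s): [2.57, 2.57, 3.14, 3.14, 3.14, 3.14].

INTERFACE

Orientations are given as a unit quaternion [w, x, y, z].
In Python, from rig import get_state, optics, sign_off gives the robot as it stands.
- The arm moves only by the tool send_rows, never from a script. Its argument "increments" is a list of rows, each an object with "gripper": the gripper's target within -1 to 1 (shut at 1, half-way at 0, fully open at -1); "linear": the shift along the world's x, y, z in m, a list of three; "delta_rot": the turn, a rotation vector about the world's x, y, z in rad, a list of three. In form: [{"gripper": gripper, "linear": [dx, dy, dz], "delta_rot": [rx, ry, rz]}, ...]. A call has 1 to 8 rows; each row is the pose to reach, as a shift and turn from the pose commanded when the call began; what a row does not reach only later rows make up. A row lasts 1/10 s, in which the tool goes at most 50 mm and 8.59 degrees, less where a joint would pass 70% of its speed; a pose out of reach is approached as far as the arm can. A call with a gripper value outside its range is refused whole. The fingers move at their own pace and stop on an object; "newtons" is the grip in N (left out, the last holds). Time passes only in rows, so rows that repeat a pose let the fingers close. It gives the time, the measured TCP pose, the force, the opening and the grip force at its end, in the units of the state.
- get_state(): the state, without advancing time (a new reading comes with each control period).
- optics.get_image(name): name is "scene" or "side" or "wrist"; returns a dict with "pixels" (384x512x3 uint8, blue, green, red), "K" (3x3 intrinsics, pixels), "k1" (the pictures are not rectified: a ray, as slopes to the right and down, at radius r is drawn at 1 + k1 r^2 times it, then the intrinsics apply), "rvec" (rotation vector, rad) and "tvec" (3), from world to camera coordinates, as OpenCV has them; the wrist camera has in their place "T_tool_cam" (4x4, takes a point from camera to tool coordinates, whose origin is the TCP and whose axes are the flange's). Camera axes: x right, y down, z forward; pixel columns grow to the right and rows downward; lengths in m; the calibration is good to about 2 mm. A picture is of the moment at which its call begins: read the wrist's pose just before it. There is no depth.
- sign_off(): hands the job in; it is judged then, once.
The state is a dict: "clock": time; "qpos": joint angles; "qd": joint speeds; "effort": joint torques, N m; "position": TCP position; "ee_rot": TCP orientation; "contact_force": force on the tool from outside, world axes, zero at the start; "moment": the same for the moment, N m; "width": finger opening in m; "gripper_force": force on a finger pad.
Only numpy, scipy, OpenCV 4.12 (cv2) and the standard library are available. Lean on these libraries where they do the work, as an engineer would, in place of code of your own. Each camera call takes 0.05 s, during which the arm holds its last target. There are 200 camera calls.

## Working session

There is one attempt and no reset: what is moved stays moved. The work goes in short steps, Python scripts to look and compute and a tool call to move; the robot and the scene stay as the last step left them, time stands still between calls to the robot, and variables do not carry over. Pictures are saved under pics/ and viewed, at most 14 in all, crops included, and the job is handed in when it is done.

Besides the shell and the picture viewer there is one more tool, called after "Emit:" by a JSON object that holds its "fn" and its "kwargs". send_rows: Moves the arm, as the interface text tells. Its arguments: {"type":"object","properties":{"increments":{"type":"array"},"newtons":{"type":"number"}},"required":["increments"]}

```bash
mkdir -p pics; ls
cat > h.py <<'E'
import numpy as np, cv2
from rig import get_state, optics
from scipy.spatial.transform import Rotation as R
def grab(name):
    s=get_state(); d=optics.get_image(name)
    K=np.array(d["K"],float); k1=float(d["k1"])
    if name=="wrist":
        q=s["ee_rot"]; T=np.eye(4); T[:3,:3]=R.from_quat([q[1],q[2],q[3],q[0]]).as_matrix(); T[:3,3]=s["position"]
        C=T@np.array(d["T_tool_cam"]); Rc,o=C[:3,:3],C[:3,3]
    else:
        M=cv2.Rodrigues(np.array(d["rvec"],float))[0]; Rc=M.T; o=-M.T@np.array(d["tvec"],float).ravel()
    return dict(img=np.array(d["pixels"],np.uint8),K=K,k1=k1,R=Rc,o=o)
def rays(c,uv):
    uv=np.asarray(uv,float).reshape(-1,1,2)
    p=cv2.undistortPoints(uv,c["K"],np.array([c["k1"],0,0,0,0.])).reshape(-1,2)
    return np.c_[p,np.ones(len(p))]@c["R"].T
def plane(c,uv,z):
    d=rays(c,uv); return c["o"]+d*((z-c["o"][2])/d[:,2])[:,None]
def proj(c,P):
    P=(np.asarray(P,float).reshape(-1,3)-c["o"])@c["R"]; 
    return cv2.projectPoints(P,np.zeros(3),np.zeros(3),c["K"],np.array([c["k1"],0,0,0,0.]))[0].reshape(-1,2)
def tri(c1,u1,c2,u2):
    a=rays(c1,u1)[0];b=rays(c2,u2)[0]
    s=np.linalg.lstsq(np.c_[a,-b],c2["o"]-c1["o"],rcond=None)[0]
    p,q=c1["o"]+a*s[0],c2["o"]+b*s[1]; return (p+q)/2,np.linalg.norm(p-q)
def mask(c,lo,hi):
    return cv2.inRange(cv2.cvtColor(c["img"],cv2.COLOR_BGR2HSV),np.array(lo),np.array(hi))
def save(c,n,s=1.5): cv2.imwrite("pics/"+n,cv2.resize(c["img"],None,fx=s,fy=s,interpolation=cv2.INTER_CUBIC))
E
python3 - <<'E'
from h import *
for n in("scene","side","wrist"):
    c=grab(n); save(c,n+"0.png"); print(n,c["o"].round(3),c["R"][:,2].round(2),c["K"][0],c["k1"])
print(get_state())
E
```

```text
pics
scene [-0.022  0.988  0.606] [ 0.45 -0.79 -0.42] [475.5095719    0.         255.43324133] -0.03512569263685791
side [0.297 0.88  0.618] [ 0.25 -0.83 -0.49] [480.23008295   0.         263.67354151] -0.039011055173400394
wrist [0.576 0.08  0.374] [-0.   -0.31 -0.95] [268.65480162   0.         252.89566748] -0.05847233840038485
{'clock': 0.15, 'qpos': array([-1.21042591e-01,  2.76458208e-01,  1.50581948e+00,  9.82362024e-06,
        1.36072266e+00, -1.20993852e-01]), 'qd': array([ 8.04759894e-04, -2.31453819e-03, -4.74721281e-03, -6.12319136e-05,
       -3.93532145e-04,  6.52545741e-04]), 'effort': array([ 9.65923646e-04, -4.17143512e+01, -2.46032345e+01, -1.26433165e-04,
        7.58384820e-03, -3.43765259e-05]), 'position': array([5.74610207e-01, 2.10622061e-05, 2.30642705e-01]), 'ee_rot': array([-5.57101309e-04,  7.07124564e-01,  7.07088647e-01, -4.30191509e-04]), 'contact_force': array([ 0.31452941, -0.59282185,  0.57228181]), 'moment': array([-0.04355269,  0.01040296, -0.02915288]), 'gripper_force': 0.0, 'width': 0.08546926196438956}
```

View pics/scene0.png

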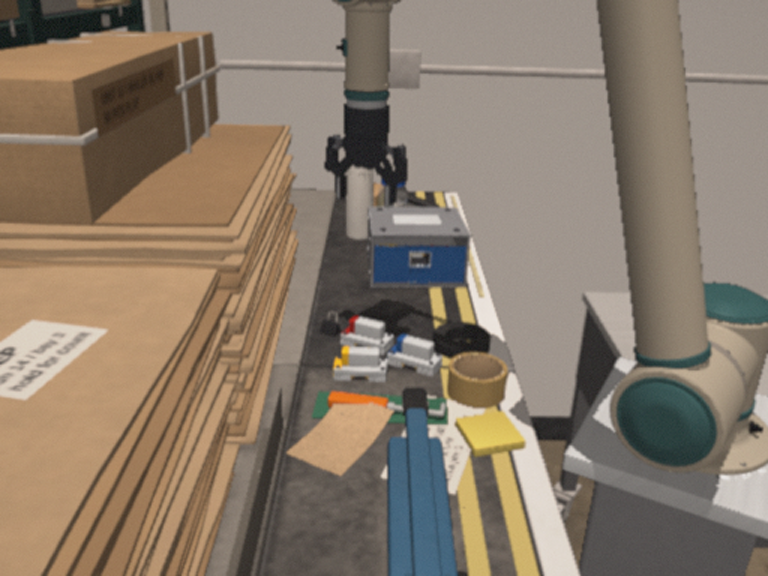

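View pics/side0.png

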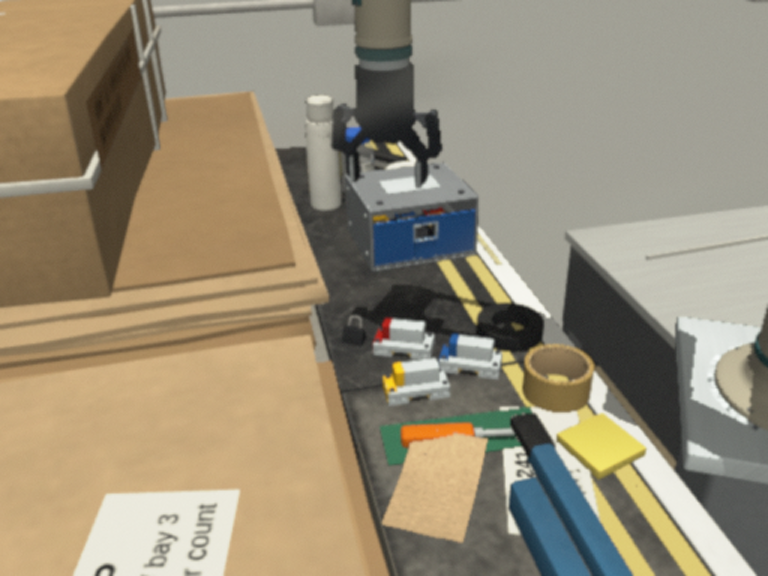

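View pics/wrist0.png

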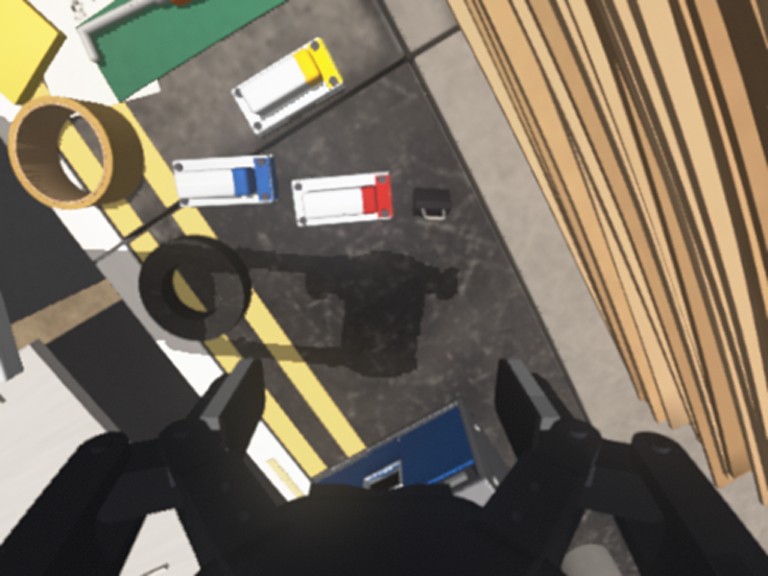

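The wrist view shows all three caps (paint at (320,65), (255,180), (378,195)), the green mat at upper left with the rod end at (90,40), the tape at (195,285) and the clip at (432,205). The housing front faces +y, with the hole at (385,478). The scene and side views show the blue plate (hole at (420,260) and (425,232)); a blue thing in the foreground hides the hook's bend.

```bash
cat >> h.py <<'E'
COL=dict(red=[(0,130,70),(6,255,255)],yellow=[(22,120,90),(32,255,255)],blue=[(105,110,60),(125,255,255)],orange=[(7,150,120),(17,255,255)],green=[(65,80,30),(90,255,200)])
def blob(m,n=0):
    cs=sorted(cv2.findContours(m,cv2.RETR_EXTERNAL,cv2.CHAIN_APPROX_NONE)[0],key=cv2.contourArea,reverse=True); return cs[n]
E
python3 - <<'E'
from h import *
cs={n:grab(n) for n in("scene","side","wrist")}
w=cs["wrist"]
print("coarse caps (block corners z=.02), from eye px")
for n,pts in dict(yellow=[(250,132),(342,80),(318,40),(233,93)],blue=[(180,208),(273,202),(271,154),(173,160)],red=[(300,226),(392,217),(389,172),(293,181)]).items():
    p=plane(w,np.array(pts)/1.5,.02); print(n,p[:,:2].round(3).tolist(),p.mean(0).round(3),np.linalg.norm(p[0]-p[1]),np.linalg.norm(p[1]-p[2]))
print("tape",plane(w,np.array([(195,285)])/1.5,.024),"clip",plane(w,np.array([(432,200)])/1.5,.03))
print("mat corners",plane(w,np.array([(122,103),(290,0)])/1.5,.003),"rodcorner",plane(w,np.array([(80,30),(92,57),(180,5)])/1.5,.013))
for n in("scene","side"):
    c=cs[n]; m=mask(c,*COL["blue"]); m[260:]=0
    if n=="side":m[:130]=0
    else:m[:150]=0
    m[200:,:]=0
    k=blob(m); a=k.reshape(-1,2); s=a.sum(1); d=a[:,0]-a[:,1]
    q=np.array([a[s.argmin()],a[d.argmax()],a[s.argmax()],a[d.argmin()]]); cs[n]["q"]=q
    print(n,q.tolist(),plane(c,q[:2],.092).round(3).tolist(),plane(c,q[2:],.010).round(3).tolist(), cv2.contourArea(k))
    m=mask(c,*COL["orange"]); m[:250]=0; k=blob(m); print("orange",cv2.boundingRect(k),plane(c,cv2.boxPoints(cv2.minAreaRect(k)),.015).round(3).tolist())
for i in range(4): print(tri(cs["scene"],cs["scene"]["q"][i],cs["side"],cs["side"]["q"][i]))
E
```

```text
coarse caps (block corners z=.02), from eye px
yellow [[0.467, 0.099], [0.545, 0.138], [0.527, 0.168], [0.456, 0.129]] [0.499 0.133 0.02 ] 0.08730227713585273 0.03481111695827915
blue [[0.399, 0.036], [0.482, 0.04], [0.484, 0.081], [0.398, 0.077]] [0.441 0.059 0.02 ] 0.08391060545993538 0.04028847045338443
red [[0.505, 0.019], [0.586, 0.027], [0.584, 0.065], [0.501, 0.058]] [0.544 0.043 0.02 ] 0.08184365426053326 0.03849525241853956
tape [[ 0.4043302  -0.03439808  0.024     ]] clip [[0.61976704 0.0429599  0.03      ]]
mat corners [[0.3498884  0.12646074 0.003     ]
 [0.50288459 0.20201687 0.003     ]] rodcorner [[0.32778397 0.18387125 0.013     ]
 [0.3350881  0.16255672 0.013     ]
 [0.41571771 0.19791572 0.013     ]]
scene [[250, 164], [309, 164], [308, 187], [250, 187]] [[0.65, -0.165, 0.092], [0.502, -0.265, 0.092]] [[0.505, -0.279, 0.01], [0.656, -0.179, 0.01]] 1319.5
orange (219, 261, 40, 10) [[0.497, 0.228, 0.015], [0.422, 0.18, 0.015], [0.404, 0.212, 0.015], [0.477, 0.258, 0.015]]
side [[250, 149], [316, 140], [314, 165], [250, 176]] [[0.652, -0.172, 0.092], [0.5, -0.268, 0.092]] [[0.506, -0.282, 0.01], [0.657, -0.177, 0.01]] 1714.0
orange (267, 282, 49, 16) [[0.496, 0.225, 0.015], [0.415, 0.181, 0.015], [0.404, 0.216, 0.015], [0.483, 0.258, 0.015]]
(array([ 0.65169828, -0.16882835,  0.09194811]), np.float64(0.0027977596338304585))
(array([ 0.49879866, -0.25893693,  0.09532391]), np.float64(0.0014373759652068535))
(array([ 0.50559224, -0.28151532,  0.00952071]), np.float64(0.0014399263388714648))
(array([ 0.65741548, -0.18020925,  0.00886597]), np.float64(0.0008914884774334647))
```

Emit:
{"fn": "send_rows", "kwargs": {"increments": [{"gripper":-1,"linear":[-0.04,0.03,0.02],"delta_rot":[0,0,0]},{"gripper":-1,"linear":[-0.06,0.07,0.03],"delta_rot":[0,0,0]},{"gripper":-1,"linear":[-0.08,0.11,0.04],"delta_rot":[0,0,0]},{"gripper":-1,"linear":[-0.1,0.15,0.05],"delta_rot":[0,0,0]},{"gripper":-1,"linear":[-0.1,0.19,0.05],"delta_rot":[0,0,0]},{"gripper":-1,"linear":[-0.1,0.2,0.05],"delta_rot":[0,0,0]},{"gripper":-1,"linear":[-0.1,0.2,0.05],"delta_rot":[0,0,0]},{"gripper":-1,"linear":[-0.1,0.2,0.05],"delta_rot":[0,0,0]}]}}

```text
clock: 1.1
position: [0.475, 0.1991, 0.281]
ee_rot: [0.0, 0.707, 0.707, -0.001]
contact_force: [0.1, 0.1, 0.3]
width: 0.0855
gripper_force: 0.0
```

Run:
```python
from h import *
c=grab("wrist"); save(c,"w1.png"); print(get_state()["position"])
```

```text
[0.47517821 0.19876953 0.28094659]
```

View pics/w1.png

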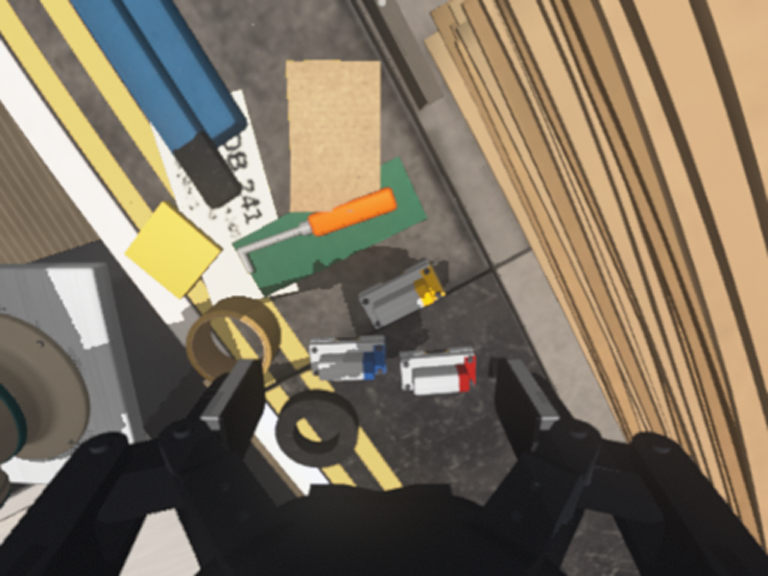

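The view shows the hook complete: handle at (352,212), rod bend at (240,250) and tip at (252,270). The blue thing's black end is at (210,180), west of the handle. Next I measure the hook and check how tall the blue thing is.

Run:
```python
from h import *
w=grab("wrist");sc=grab("scene");si=grab("side")
# black tip end corners
for a,b in (((218,208),(530,452)),((242,190),(552,445)),((205,133),(540,418))):
    print("tip",tri(w,[np.array(a)/1.5],si,[np.array(b)/1.5]))
m=mask(w,*COL["orange"]); m[:, 300:]=0; k=blob(m); r=cv2.minAreaRect(k); b=cv2.boxPoints(r); print(r)
p=plane(w,b,.020); print(p.round(4).tolist(),"ctr",p.mean(0), [np.linalg.norm(p[i]-p[i-1]).round(4) for i in range(4)])
print("rod",plane(w,np.array([(240,249),(300,231),(254,270)])/1.5,.013).round(4).tolist())
v=plane(w,np.array([(240,249)])/1.5,.013)[0]-plane(w,np.array([(300,231)])/1.5,.013)[0]; print(np.degrees(np.arctan2(v[1],v[0])))
m=mask(w,*COL["green"]); m[:, 310:]=0;k=blob(m); print("mat",plane(w,cv2.boxPoints(cv2.minAreaRect(k)),.003).round(3).tolist())
```

```text
tip (array([0.32552706, 0.23313627, 0.02733093]), np.float64(0.018679712151325786))
tip (array([0.32566311, 0.24040517, 0.03250421]), np.float64(0.036285109555105))
tip (array([0.33498388, 0.29090016, 0.11439521]), np.float64(0.02517892662182015))
((234.6326904296875, 140.8668975830078), (15.986395835876465, 58.70348358154297), 70.11483764648438)
[[0.4025, 0.2203, 0.02], [0.4854, 0.2494, 0.02], [0.4937, 0.2274, 0.02], [0.4096, 0.1973, 0.02]] ctr [0.44781326 0.22358205 0.02      ] [np.float64(0.0241), np.float64(0.0879), np.float64(0.0235), np.float64(0.0893)]
rod [[0.329, 0.1841, 0.013], [0.3936, 0.2028, 0.013], [0.3417, 0.161, 0.013]]
-163.83906433354016
mat [[0.321, 0.194, 0.003], [0.494, 0.276, 0.003], [0.525, 0.216, 0.003], [0.347, 0.126, 0.003]]
```

Emit:
{"fn": "send_rows", "kwargs": {"increments": [{"gripper":-0.3,"linear":[-0.01,0.006,-0.03],"delta_rot":[0,0,-0.145]},{"gripper":-0.3,"linear":[-0.02,0.012,-0.06],"delta_rot":[0,0,-0.29]},{"gripper":-0.3,"linear":[-0.03,0.018,-0.08],"delta_rot":[0,0,-0.435]},{"gripper":-0.3,"linear":[-0.035,0.022,-0.1],"delta_rot":[0,0,-0.58]},{"gripper":-0.3,"linear":[-0.035,0.022,-0.12],"delta_rot":[0,0,-0.725]},{"gripper":-0.3,"linear":[-0.035,0.022,-0.14],"delta_rot":[0,0,-0.87]},{"gripper":-0.3,"linear":[-0.035,0.022,-0.16],"delta_rot":[0,0,-1.015]},{"gripper":-0.3,"linear":[-0.035,0.022,-0.16],"delta_rot":[0,0,-1.16]}]}}

```text
clock: 2.1
position: [0.4383, 0.2204, 0.1187]
ee_rot: [0.001, 0.98, 0.2, -0.003]
contact_force: [0.3, -0.3, 0.1]
width: 0.0554
gripper_force: 0.0
```

Emit:
{"fn": "send_rows", "kwargs": {"increments": [{"gripper":-0.3,"linear":[0,0,0],"delta_rot":[0,0,-0.072]},{"gripper":-0.3,"linear":[0,0,0],"delta_rot":[0,0,-0.072]}]}}

```text
clock: 2.3
position: [0.4403, 0.2212, 0.1211]
ee_rot: [0.0, 0.986, 0.168, -0.0]
contact_force: [0.3, 0.8, -0.1]
width: 0.0553
gripper_force: 0.0
```

Run:
```python
from h import *
w=grab("wrist"); save(w,"w2.png"); print(get_state()["position"],get_state()["width"])
m=mask(w,*COL["orange"]); k=blob(m); r=cv2.minAreaRect(k); b=cv2.boxPoints(r); print(r)
p=plane(w,b,.023); print(p.round(4).tolist(),"ctr",p.mean(0))
```

```text
[0.44037971 0.22131278 0.12129262] 0.055346391628179135
((253.5, 179.0), (90.0, 25.0), 90.0)
[[0.4871, 0.2493, 0.023], [0.4945, 0.2283, 0.023], [0.4121, 0.1981, 0.023], [0.404, 0.2214, 0.023]] ctr [0.44942295 0.22428824 0.023     ]
```

View pics/w2.png

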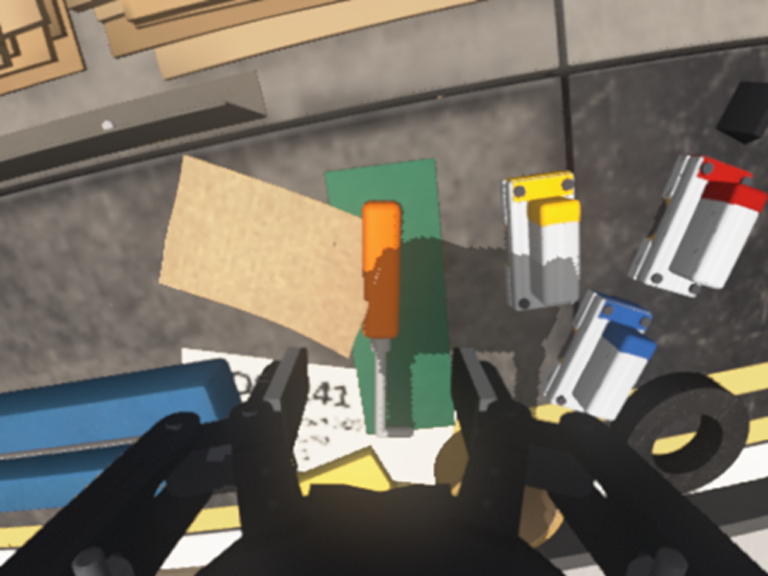

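The handle (382,270) runs straight up the image between the fingers, with the rod below it. I'll go down and grip.

Emit:
{"fn": "send_rows", "kwargs": {"newtons": 60, "increments": [{"gripper":-0.3,"linear":[0,0,-0.04],"delta_rot":[0,0,0]},{"gripper":-0.3,"linear":[0,0,-0.08],"delta_rot":[0,0,0]},{"gripper":-0.3,"linear":[0,0,-0.105],"delta_rot":[0,0,0]},{"gripper":-0.3,"linear":[0,0,-0.115],"delta_rot":[0,0,0]},{"gripper":-0.3,"linear":[0,0,-0.115],"delta_rot":[0,0,0]},{"gripper":1,"linear":[0,0,-0.115],"delta_rot":[0,0,0]},{"gripper":1,"linear":[0,0,-0.115],"delta_rot":[0,0,0]},{"gripper":1,"linear":[0,0,-0.115],"delta_rot":[0,0,0]}]}}

```text
clock: 3.15
position: [0.4414, 0.2224, 0.008]
ee_rot: [-0.0, 0.986, 0.169, 0.002]
contact_force: [-0.2, -0.1, 4.0]
width: 0.023
gripper_force: 60.4
```

Emit:
{"fn": "send_rows", "kwargs": {"increments": [{"gripper":1,"linear":[0,0,0],"delta_rot":[0,0,0]},{"gripper":1,"linear":[0,0,0],"delta_rot":[0,0,0]},{"gripper":1,"linear":[0,0,0.03],"delta_rot":[0,0,0]},{"gripper":1,"linear":[0,0,0.08],"delta_rot":[0,0,0]},{"gripper":1,"linear":[0,0,0.12],"delta_rot":[0,0,0]},{"gripper":1,"linear":[0,0,0.15],"delta_rot":[0,0,0]},{"gripper":1,"linear":[0,0,0.15],"delta_rot":[0,0,0]}]}}

```text
clock: 3.85
position: [0.4431, 0.2232, 0.1614]
ee_rot: [-0.001, 0.986, 0.169, 0.006]
contact_force: [1.0, -0.6, -0.1]
width: 0.0229
gripper_force: 59.8
```

Emit:
{"fn": "send_rows", "kwargs": {"increments": [{"gripper":1,"linear":[0.0,-0.02,0.02],"delta_rot":[0,0,0.14]},{"gripper":1,"linear":[0.0,-0.05,0.04],"delta_rot":[0,0,0.28]},{"gripper":1,"linear":[0.0,-0.08,0.05],"delta_rot":[0,0,0.42]},{"gripper":1,"linear":[0.0,-0.11,0.05],"delta_rot":[0,0,0.56]},{"gripper":1,"linear":[0.0,-0.14,0.05],"delta_rot":[0,0,0.7]},{"gripper":1,"linear":[0.01,-0.17,0.05],"delta_rot":[0,0,0.84]},{"gripper":1,"linear":[0.01,-0.2,0.05],"delta_rot":[0,0,0.98]},{"gripper":1,"linear":[0.013,-0.22,0.05],"delta_rot":[0,0,1.12]}]}}

```text
clock: 4.65
position: [0.4519, 0.0003, 0.2052]
ee_rot: [-0.001, 0.744, 0.668, -0.001]
contact_force: [0.4, 0.3, -1.5]
width: 0.0225
gripper_force: 59.8
```

Emit:
{"fn": "send_rows", "kwargs": {"increments": [{"gripper":1,"linear":[0.0,-0.02,0],"delta_rot":[0,0,0.14]},{"gripper":1,"linear":[0.0,-0.043,0],"delta_rot":[0,0,0.28]},{"gripper":1,"linear":[0.0,-0.043,0],"delta_rot":[0,0,0.42]},{"gripper":1,"linear":[0.0,-0.043,0],"delta_rot":[0,0,0.56]},{"gripper":1,"linear":[0.0,-0.043,0],"delta_rot":[0,0,0.686]},{"gripper":1,"linear":[0.0,-0.043,0],"delta_rot":[0,0,0.686]},{"gripper":1,"linear":[0.0,-0.043,0],"delta_rot":[0,0,0.686]}]}}

```text
clock: 5.35
position: [0.4524, -0.0408, 0.2056]
ee_rot: [-0.001, 0.479, 0.878, -0.0]
contact_force: [0.4, -0.3, -1.4]
width: 0.0224
gripper_force: 59.7
```

Run:
```python
from h import *
w=grab("wrist"); save(w,"w3.png"); s=get_state(); print(s["position"],s["ee_rot"],s["qpos"],s["width"])
si=grab("side");cv2.imwrite("pics/s3.png",cv2.resize(si["img"][80:300,180:400],None,fx=2.7,fy=2.7,interpolation=cv2.INTER_CUBIC))
```

```text
[ 0.45259972 -0.04084958  0.20576675] [-4.91105349e-04  4.78919060e-01  8.77858918e-01 -1.12793480e-04] [-2.43351888e-01  1.11431128e-01  1.78602212e+00  3.22393149e-05
  1.24514673e+00 -8.15312482e-01] 0.022610246156951532
```

View pics/w3.png

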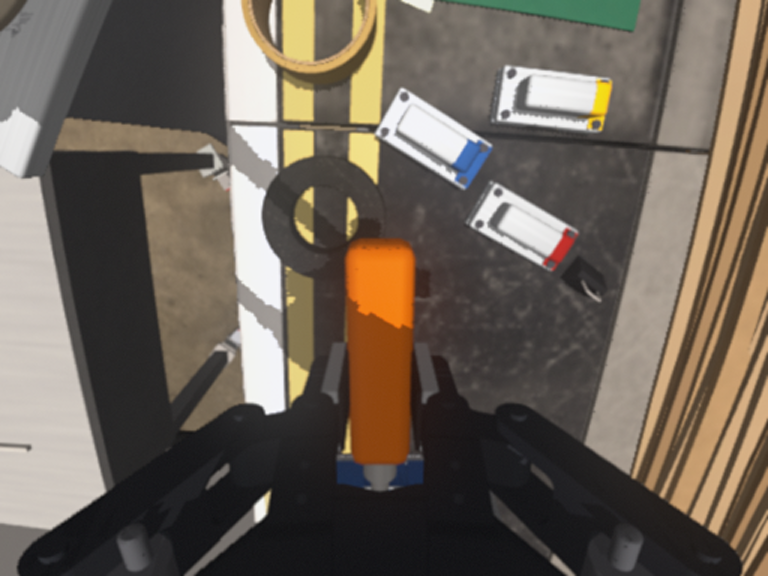

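View pics/s3.png

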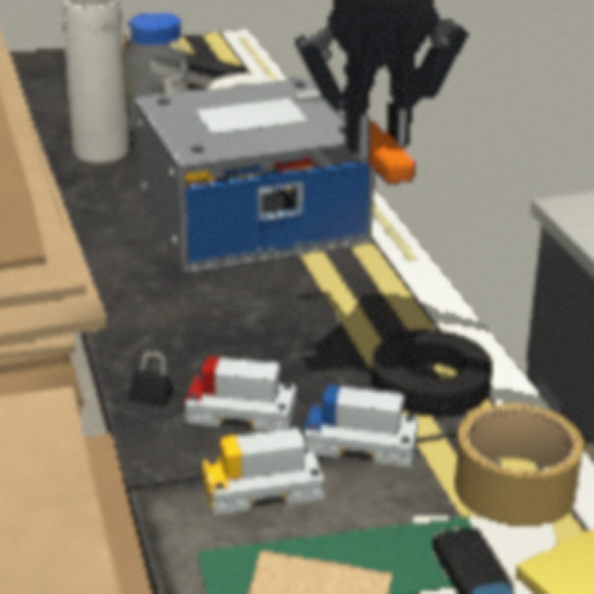

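The hole shows in the crop at (279,202) with its grey frame. Nothing has shifted, and the hook is held square in the fingers.

```bash
cat > hole.py <<'E'
from h import *
def plate(verbose=True):
    out=[];cc=[]
    for n,(x0,y0,x1,y1) in dict(scene=(235,135,320,215),side=(230,125,325,195)).items():
        c=grab(n); m=np.zeros(c["img"].shape[:2],np.uint8); m[y0:y1,x0:x1]=mask(c,(105,110,40),(125,255,255))[y0:y1,x0:x1]
        k=blob(m); hull=cv2.convexHull(k); 
        f=np.zeros_like(m); cv2.drawContours(f,[hull],-1,255,-1); f=cv2.erode(f,np.ones((5,5)))
        h=cv2.bitwise_and(f,255-m); hk=blob(h); M=cv2.moments(hk); u=(M["m10"]/M["m00"],M["m01"]/M["m00"])
        a=hull.reshape(-1,2); s=a.sum(1); d=a[:,0]-a[:,1]; q=np.array([a[s.argmin()],a[d.argmax()],a[s.argmax()],a[d.argmin()]],float)
        # line fit of lower edge
        low=[]
        for x in range(int(q[3][0])+6,int(q[2][0])-6): low.append((x,np.nonzero(m[:,x])[0].max()+.5))
        P=plane(c,low,.010); v=np.polyfit(P[:,0],P[:,1],1)
        print(n,"hole px",np.round(u,1),cv2.boundingRect(hk),"at z64:",plane(c,[u],.064).round(4),"lower edge deg",np.degrees(np.arctan(v[0])).round(2),"ends",P[0].round(4),P[-1].round(4))
        cc.append((c,[u]))
    print("tri",tri(*cc[0],*cc[1]))
if __name__=="__main__": plate()
E
python3 hole.py
```

```text
scene hole px [279.5 172.5] (272, 167, 16, 12) at z64: [[ 0.5756 -0.2162  0.064 ]] lower edge deg 32.77 ends [ 0.6415 -0.1842  0.01  ] [ 0.5216 -0.2632  0.01  ]
side hole px [283.4 154.1] (275, 147, 18, 15) at z64: [[ 0.5767 -0.2199  0.064 ]] lower edge deg 33.54 ends [ 0.6421 -0.184   0.01  ] [ 0.5222 -0.2685  0.01  ]
tri (array([ 0.57668621, -0.21899868,  0.06359921]), np.float64(0.0015891589731967957))
```

Emit:
{"fn": "send_rows", "kwargs": {"increments": [{"gripper":1,"linear":[0.0,0.0,-0.04],"delta_rot":[0,0,0]},{"gripper":1,"linear":[0.0,0.0,-0.08],"delta_rot":[0,0,0]},{"gripper":1,"linear":[0.01,-0.02,-0.12],"delta_rot":[0,0,0.004]},{"gripper":1,"linear":[0.02,-0.04,-0.147],"delta_rot":[0,0,0.008]},{"gripper":1,"linear":[0.03,-0.055,-0.147],"delta_rot":[0,0,0.008]},{"gripper":1,"linear":[0.038,-0.065,-0.147],"delta_rot":[0,0,0.008]},{"gripper":1,"linear":[0.038,-0.065,-0.147],"delta_rot":[0,0,0.008]},{"gripper":1,"linear":[0.038,-0.065,-0.147],"delta_rot":[0,0,0.008]}]}}

```text
clock: 6.35
position: [0.4919, -0.1061, 0.0608]
ee_rot: [0.001, 0.475, 0.88, 0.0]
contact_force: [-0.3, -0.2, -1.1]
width: 0.0225
gripper_force: 59.7
```

Run:
```python
from h import *
s=get_state(); print(s["position"],s["ee_rot"])
a=[]
for n,(x,y) in dict(side=(230,110),scene=(225,120)).items():
    c=grab(n); a.append(cv2.resize(c["img"][y:y+100,x:x+110],None,fx=3.6,fy=5,interpolation=cv2.INTER_CUBIC)); cv2.imwrite("pics/raw_%s4.png"%n,c["img"])
    print(n, "expect bend,tip px", proj(c,[[.5536,-.2046,.064],[.5720,-.1926,.064],[.5765,-.2195,.064]]).round(1).tolist())
cv2.imwrite("pics/p4.png",np.hstack(a))
```

```text
[ 0.49193062 -0.10613013  0.06084848] [1.12567501e-03 4.74776566e-01 8.80105559e-01 3.86265362e-04]
side expect bend,tip px [[290.5, 157.6], [282.5, 158.8], [283.4, 154.2]]
scene expect bend,tip px [[284.2, 175.3], [276.9, 175.3], [279.7, 172.1]]
```

View pics/p4.png

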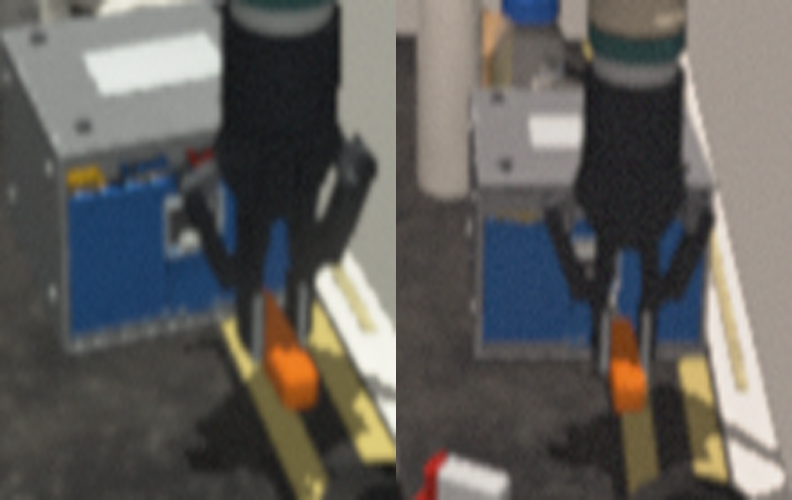

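Emit:
{"fn": "send_rows", "kwargs": {"increments": [{"gripper":1,"linear":[0.002,-0.005,-0.001],"delta_rot":[0,0,0]},{"gripper":1,"linear":[0.005,-0.01,-0.001],"delta_rot":[0,0,0]},{"gripper":1,"linear":[0.008,-0.015,-0.001],"delta_rot":[0,0,0]},{"gripper":1,"linear":[0.011,-0.019,-0.001],"delta_rot":[0,0,0]},{"gripper":1,"linear":[0.014,-0.023,-0.001],"delta_rot":[0,0,0]},{"gripper":1,"linear":[0.014,-0.023,-0.001],"delta_rot":[0,0,0]}]}}

```text
clock: 7.05
position: [0.5058, -0.1298, 0.0583]
ee_rot: [0.0, 0.475, 0.88, 0.0]
contact_force: [-0.4, 0.2, -0.3]
width: 0.0227
gripper_force: 59.7
```

Emit:
{"fn": "send_rows", "kwargs": {"increments": [{"gripper":1,"linear":[0.003,-0.004,0],"delta_rot":[0,0,0]},{"gripper":1,"linear":[0.005,-0.007,0],"delta_rot":[0,0,0]},{"gripper":1,"linear":[0.007,-0.01,0],"delta_rot":[0,0,0]},{"gripper":1,"linear":[0.008,-0.013,0],"delta_rot":[0,0,0]},{"gripper":1,"linear":[0.008,-0.013,0],"delta_rot":[0,0,0]}]}}

```text
clock: 7.55
position: [0.5133, -0.1425, 0.0583]
ee_rot: [0.0, 0.475, 0.88, 0.0]
contact_force: [-0.3, 0.6, -1.2]
width: 0.0227
gripper_force: 59.7
```

Emit:
{"fn": "send_rows", "kwargs": {"increments": [{"gripper":1,"linear":[0.004,0.003,0],"delta_rot":[0,0,0]},{"gripper":1,"linear":[0.009,0.006,0],"delta_rot":[0,0,0]},{"gripper":1,"linear":[0.013,0.009,0],"delta_rot":[0,0,0]},{"gripper":1,"linear":[0.017,0.011,0],"delta_rot":[0,0,0]},{"gripper":1,"linear":[0.017,0.011,0],"delta_rot":[0,0,0]}]}}

```text
clock: 8.05
position: [0.5309, -0.1306, 0.0584]
ee_rot: [0.0, 0.474, 0.88, 0.0]
contact_force: [-0.3, 0.4, -1.0]
width: 0.0224
gripper_force: 59.7
```

Emit:
{"fn": "send_rows", "kwargs": {"increments": [{"gripper":1,"linear":[-0.004,0.006,0],"delta_rot":[0,0,0]},{"gripper":1,"linear":[-0.008,0.012,0],"delta_rot":[0,0,0]},{"gripper":1,"linear":[-0.012,0.018,0],"delta_rot":[0,0,0]},{"gripper":1,"linear":[-0.016,0.025,0],"delta_rot":[0,0,0]},{"gripper":1,"linear":[-0.022,0.033,0],"delta_rot":[0,0,0]},{"gripper":1,"linear":[-0.022,0.033,0],"delta_rot":[0,0,0]}]}}

```text
clock: 8.65
position: [0.5057, -0.0962, 0.0581]
ee_rot: [-0.002, 0.474, 0.88, 0.0]
contact_force: [0.2, 0.1, -1.0]
width: 0.0227
gripper_force: 59.7
```

Run:
```python
from h import *
c=grab("side"); cv2.imwrite("pics/p5.png",cv2.resize(c["img"][90:230,210:360],None,fx=4,fy=4,interpolation=cv2.INTER_CUBIC))
```

```text
(no output)
```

View pics/p5.png

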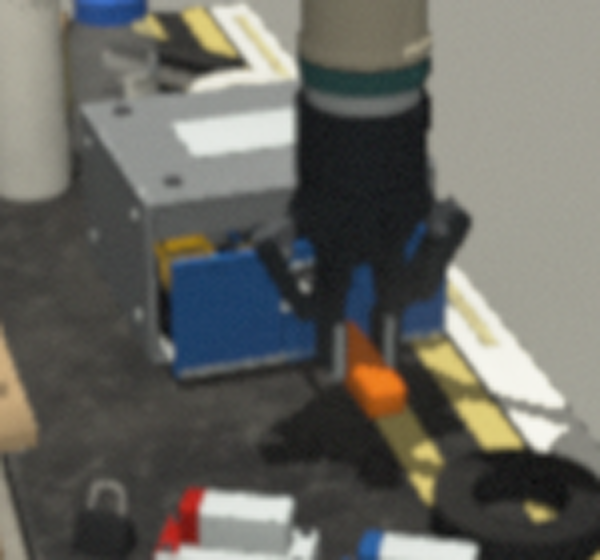

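The tray is following the hook: the plate stands well clear of the housing, at (240,310) in the crop. I'll pull on.

Emit:
{"fn": "send_rows", "kwargs": {"increments": [{"gripper":1,"linear":[-0.005,0.008,0],"delta_rot":[0,0,0]},{"gripper":1,"linear":[-0.012,0.018,0.001],"delta_rot":[0,0,0]},{"gripper":1,"linear":[-0.02,0.03,0.001],"delta_rot":[0,0,0]},{"gripper":1,"linear":[-0.028,0.042,0.002],"delta_rot":[0,0,0]},{"gripper":1,"linear":[-0.036,0.054,0.002],"delta_rot":[0,0,0]},{"gripper":1,"linear":[-0.044,0.066,0.002],"delta_rot":[0,0,0]},{"gripper":1,"linear":[-0.05,0.076,0.002],"delta_rot":[0,0,0]},{"gripper":1,"linear":[-0.05,0.076,0.002],"delta_rot":[0,0,0]}]}}

```text
clock: 9.5
position: [0.4555, -0.02, 0.0601]
ee_rot: [-0.002, 0.474, 0.881, -0.0]
contact_force: [-0.5, -0.8, -1.6]
width: 0.0223
gripper_force: 59.8
```

Emit:
{"fn": "send_rows", "kwargs": {"increments": [{"gripper":1,"linear":[-0.002,0.003,0],"delta_rot":[0,0,0]},{"gripper":1,"linear":[-0.004,0.006,0],"delta_rot":[0,0,0]},{"gripper":1,"linear":[-0.006,0.009,0],"delta_rot":[0,0,0]},{"gripper":1,"linear":[-0.007,0.011,0],"delta_rot":[0,0,0]},{"gripper":1,"linear":[-0.007,0.011,0],"delta_rot":[0,0,0]}]}}

```text
clock: 10.0
position: [0.4517, -0.0117, 0.0604]
ee_rot: [0.001, 0.474, 0.88, -0.0]
contact_force: [3.0, -5.0, -2.6]
width: 0.0225
gripper_force: 59.6
```

Emit:
{"fn": "send_rows", "kwargs": {"increments": [{"gripper":1,"linear":[-0.002,0.003,0],"delta_rot":[0,0,0]},{"gripper":1,"linear":[-0.003,0.005,0],"delta_rot":[0,0,0]},{"gripper":1,"linear":[-0.003,0.005,0],"delta_rot":[0,0,0]}]}}

```text
clock: 10.3
position: [0.4536, -0.0099, 0.0615]
ee_rot: [0.006, 0.474, 0.881, -0.0]
contact_force: [8.3, -14.1, -4.3]
width: 0.0225
gripper_force: 59.6
```

Emit:
{"fn": "send_rows", "kwargs": {"increments": [{"gripper":1,"linear":[0.004,-0.006,0],"delta_rot":[0,0,0]},{"gripper":1,"linear":[0.008,-0.013,-0.001],"delta_rot":[0,0,0]},{"gripper":1,"linear":[0.008,-0.013,-0.002],"delta_rot":[0,0,0]},{"gripper":1,"linear":[0.003,-0.016,-0.002],"delta_rot":[0,0,0]},{"gripper":1,"linear":[-0.003,-0.02,-0.002],"delta_rot":[0,0,0]},{"gripper":1,"linear":[-0.009,-0.024,-0.002],"delta_rot":[0,0,0]},{"gripper":1,"linear":[-0.009,-0.024,-0.002],"delta_rot":[0,0,0]}]}}

```text
clock: 11.0
position: [0.4372, -0.0301, 0.0582]
ee_rot: [-0.001, 0.475, 0.88, -0.0]
contact_force: [-0.4, 0.4, -0.8]
width: 0.0227
gripper_force: 59.8
```

Emit:
{"fn": "send_rows", "kwargs": {"increments": [{"gripper":1,"linear":[-0.005,0.008,0],"delta_rot":[0,0,0]},{"gripper":1,"linear":[-0.011,0.017,0],"delta_rot":[0,0,0]},{"gripper":1,"linear":[-0.017,0.026,0],"delta_rot":[0,0,0]},{"gripper":1,"linear":[-0.023,0.035,0],"delta_rot":[0,0,0]},{"gripper":1,"linear":[-0.028,0.043,0],"delta_rot":[0,0,0]},{"gripper":1,"linear":[-0.028,0.043,0.02],"delta_rot":[0,0,0]},{"gripper":1,"linear":[-0.028,0.043,0.06],"delta_rot":[0,0,0]},{"gripper":1,"linear":[-0.028,0.043,0.1],"delta_rot":[0,0,0]}]}}

```text
clock: 11.8
position: [0.4099, 0.0138, 0.159]
ee_rot: [-0.001, 0.474, 0.88, -0.0]
contact_force: [1.2, -0.4, -1.6]
width: 0.0225
gripper_force: 59.8
```

Run:
```python
from h import *
c=grab("side"); cv2.imwrite("pics/p6.png",cv2.resize(c["img"][100:320,200:420],None,fx=2.7,fy=2.7,interpolation=cv2.INTER_CUBIC))
print(get_state()["position"])
```

```text
[0.41460644 0.01324483 0.16531738]
```

View pics/p6.png

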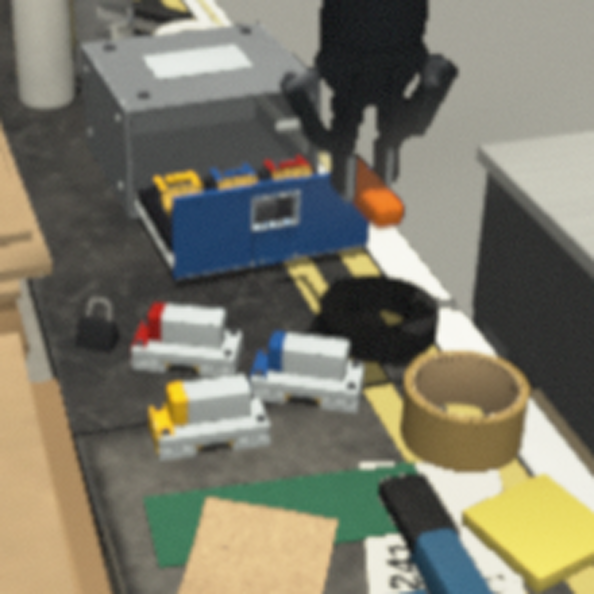

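The tray is fully out, with the three bases showing yellow, blue and red from left to right. Next I return the hook.

Emit:
{"fn": "send_rows", "kwargs": {"increments": [{"gripper":1,"linear":[0.0,0.02,0.02],"delta_rot":[0,0,-0.14]},{"gripper":1,"linear":[0.01,0.05,0.02],"delta_rot":[0,0,-0.28]},{"gripper":1,"linear":[0.01,0.08,0.02],"delta_rot":[0,0,-0.42]},{"gripper":1,"linear":[0.02,0.11,0.02],"delta_rot":[0,0,-0.56]},{"gripper":1,"linear":[0.03,0.14,0.02],"delta_rot":[0,0,-0.7]},{"gripper":1,"linear":[0.037,0.17,0.02],"delta_rot":[0,0,-0.84]},{"gripper":1,"linear":[0.037,0.2,0.02],"delta_rot":[0,0,-0.98]},{"gripper":1,"linear":[0.037,0.208,0.02],"delta_rot":[0,0,-1.12]}]}}

```text
clock: 12.65
position: [0.4476, 0.2242, 0.1779]
ee_rot: [-0.001, 0.87, 0.492, 0.0]
contact_force: [0.6, -1.0, -1.2]
width: 0.0227
gripper_force: 59.7
```

Emit:
{"fn": "send_rows", "kwargs": {"increments": [{"gripper":1,"linear":[0,0,0],"delta_rot":[0,0,-0.14]},{"gripper":1,"linear":[0,0,0],"delta_rot":[0,0,-0.28]},{"gripper":1,"linear":[0,0,0],"delta_rot":[0,0,-0.42]},{"gripper":1,"linear":[0,0,0],"delta_rot":[0,0,-0.56]},{"gripper":1,"linear":[0,0,0],"delta_rot":[0,0,-0.67]},{"gripper":1,"linear":[0,0,0],"delta_rot":[0,0,-0.67]},{"gripper":1,"linear":[0,0,0],"delta_rot":[0,0,-0.67]}]}}

```text
clock: 13.35
position: [0.4476, 0.2213, 0.1781]
ee_rot: [0.0, 0.983, 0.182, -0.0]
contact_force: [0.5, 0.0, -1.6]
width: 0.0227
gripper_force: 59.7
```

Run:
```python
from h import *
s=get_state();print(s["position"],s["ee_rot"])
w=grab("wrist"); m=mask(w,*COL["green"]); k=cv2.convexHull(blob(m)); b=cv2.approxPolyDP(k,6,True).reshape(-1,2); print(b.tolist()); print(plane(w,b,.003).round(3).tolist())
cv2.imwrite("pics/raw_w7.png",w["img"])
```

```text
[0.44757316 0.22127897 0.17808797] [ 4.36963768e-05  9.83344433e-01  1.81751728e-01 -1.81970611e-04]
[[283, 150], [260, 151], [226, 135], [223, 119], [281, 113]]
[[0.485, 0.197, 0.003], [0.474, 0.223, 0.003], [0.477, 0.267, 0.003], [0.493, 0.276, 0.003], [0.523, 0.216, 0.003]]
```

Emit:
{"fn": "send_rows", "kwargs": {"increments": [{"gripper":1,"linear":[0,-0.002,-0.04],"delta_rot":[0,0,0]},{"gripper":1,"linear":[0,-0.002,-0.08],"delta_rot":[0,0,0]},{"gripper":1,"linear":[0,-0.002,-0.12],"delta_rot":[0,0,0]},{"gripper":1,"linear":[0,-0.002,-0.15],"delta_rot":[0,0,0]},{"gripper":1,"linear":[0,-0.002,-0.162],"delta_rot":[0,0,0]},{"gripper":1,"linear":[0,-0.002,-0.168],"delta_rot":[0,0,0]},{"gripper":1,"linear":[0,-0.002,-0.17],"delta_rot":[0,0,0]},{"gripper":1,"linear":[0,-0.002,-0.17],"delta_rot":[0,0,0]}]}}

```text
clock: 14.2
position: [0.4486, 0.2192, 0.0089]
ee_rot: [-0.0, 0.984, 0.181, 0.001]
contact_force: [-0.7, -0.8, -1.5]
width: 0.0225
gripper_force: 59.8
```

Emit:
{"fn": "send_rows", "kwargs": {"increments": [{"gripper":-0.2,"linear":[0,0,0],"delta_rot":[0,0,0]},{"gripper":-0.2,"linear":[0,0,0],"delta_rot":[0,0,0]},{"gripper":-0.2,"linear":[0,0,0],"delta_rot":[0,0,0]},{"gripper":-0.2,"linear":[0,0,0.01],"delta_rot":[0,0,0]},{"gripper":-0.2,"linear":[0,0,0.05],"delta_rot":[0,0,0]},{"gripper":-0.2,"linear":[0,0,0.1],"delta_rot":[0,0,0]},{"gripper":-0.2,"linear":[0,0,0.15],"delta_rot":[0,0,0]},{"gripper":-0.2,"linear":[0,0,0.19],"delta_rot":[0,0,0]}]}}

```text
clock: 15.0
position: [0.4485, 0.2192, 0.2023]
ee_rot: [-0.0, 0.984, 0.18, 0.002]
contact_force: [0.9, 1.1, -0.7]
width: 0.0518
gripper_force: 0.0
```

Emit:
{"fn": "send_rows", "kwargs": {"increments": [{"gripper":-0.2,"linear":[0.02,-0.04,0.03],"delta_rot":[0,0,0.14]},{"gripper":-0.2,"linear":[0.04,-0.07,0.06],"delta_rot":[0,0,0.28]},{"gripper":-0.2,"linear":[0.05,-0.1,0.08],"delta_rot":[0,0,0.42]},{"gripper":-0.2,"linear":[0.05,-0.13,0.08],"delta_rot":[0,0,0.56]},{"gripper":-0.2,"linear":[0.05,-0.15,0.08],"delta_rot":[0,0,0.7]},{"gripper":-0.2,"linear":[0.05,-0.15,0.08],"delta_rot":[0,0,0.84]},{"gripper":-0.2,"linear":[0.05,-0.15,0.08],"delta_rot":[0,0,0.98]},{"gripper":-0.2,"linear":[0.05,-0.15,0.08],"delta_rot":[0,0,1.12]}]}}

```text
clock: 15.8
position: [0.4977, 0.0686, 0.2793]
ee_rot: [0.0, 0.736, 0.677, 0.0]
contact_force: [-0.3, 0.8, 0.0]
width: 0.0514
gripper_force: 0.0
```

Run:
```python
from h import *
s=get_state();print(s["position"],s["ee_rot"])
w=grab("wrist"); save(w,"w8.png")
```

```text
[0.49774537 0.06861338 0.27926453] [3.46519965e-04 7.35830766e-01 6.77165272e-01 3.98172591e-04]
```

View pics/w8.png

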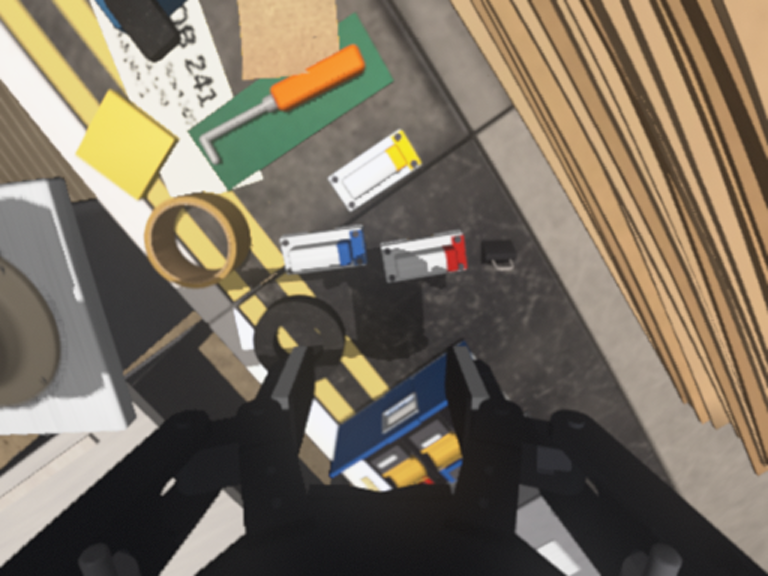

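The hook lies on its mat (handle at (318,77), bend at (210,150)). The caps are unmoved at (375,170), (325,250) and (425,257). I'll go above the tray to see the bases.

Emit:
{"fn": "send_rows", "kwargs": {"increments": [{"gripper":-0.2,"linear":[0.005,-0.04,0],"delta_rot":[0,0,0.14]},{"gripper":-0.2,"linear":[0.01,-0.08,0],"delta_rot":[0,0,0.28]},{"gripper":-0.2,"linear":[0.015,-0.12,0],"delta_rot":[0,0,0.42]},{"gripper":-0.2,"linear":[0.02,-0.16,0],"delta_rot":[0,0,0.56]},{"gripper":-0.2,"linear":[0.022,-0.189,0],"delta_rot":[0,0,0.66]},{"gripper":-0.2,"linear":[0.022,-0.189,0],"delta_rot":[0,0,0.66]},{"gripper":-0.2,"linear":[0.022,-0.189,0],"delta_rot":[0,0,0.66]}]}}

```text
clock: 16.55
position: [0.5198, -0.1201, 0.2786]
ee_rot: [-0.0, 0.481, 0.877, 0.0]
contact_force: [-0.7, 0.7, -0.0]
width: 0.0515
gripper_force: 0.0
```

Run:
```python
from h import *
s=get_state();print(s["position"],s["ee_rot"])
w=grab("wrist"); save(w,"w9.png"); cv2.imwrite("pics/raw_w9.png",w["img"]); np.savez("w9.npz",**w)
```

```text
[ 0.51975842 -0.12012783  0.27863694] [-1.47551276e-04  4.80632908e-01  8.76921791e-01  3.97240916e-04]
```

View pics/w9.png

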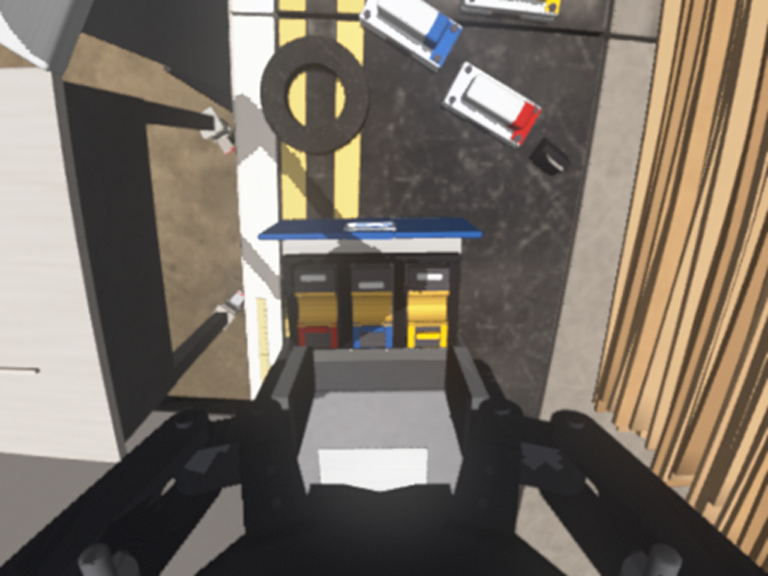

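All three bases have their painted ends toward the housing: red at (318,335), blue at (372,335), yellow at (427,335), with the front tongues at (312,278), (371,285) and (433,275). I'll measure these.

```bash
cat > bases.py <<'E'
from h import *
def bases(w,hint,yaw=-56.8):
    e=np.array([np.cos(np.radians(yaw)),np.sin(np.radians(yaw))]); n=np.array([-e[1],e[0]])
    for nm,(u,v) in hint.items():
        u,v=int(u),int(v); hsv=cv2.cvtColor(w["img"],cv2.COLOR_BGR2HSV)
        roi=np.zeros(hsv.shape[:2],np.uint8); roi[v-7:v+8,u-13:u+14]=255
        g=cv2.cvtColor(w["img"],cv2.COLOR_BGR2GRAY)
        t=((g>g[roi>0].max()*.62)&(roi>0)).astype(np.uint8)*255
        k=blob(t); M=cv2.moments(t,True); c=(M["m10"]/M["m00"],M["m01"]/M["m00"])
        P=plane(w,[c],.053)[0]; b=plane(w,cv2.boxPoints(cv2.minAreaRect(k)),.053)[:,:2]
        print(nm,"tongue px",np.round(c,1),"P",P[:2].round(4),"along",(b@e).min().round(4),(b@e).max().round(4),"lat",(b@n).min().round(4),(b@n).max().round(4),"ctr along/lat",(P[:2]@e).round(4),(P[:2]@n).round(4))
        pm=mask(w,*COL[nm]); pm[:v]=0; pm[:, :u-20]=0; pm[:,u+20:]=0; pm[v+60:]=0
        ys,xs=np.nonzero(pm)
        if len(xs): q=plane(w,np.c_[xs,ys],.046)[:,:2]; print("   paint along",np.percentile(q@e,[2,98]).round(4),"lat",np.percentile(q@n,[2,98]).round(4))
        gm=mask(w,(14,100,90),(24,255,255)); gm[:v]=0; gm[v+40:]=0; gm[:, :u-20]=0; gm[:,u+20:]=0
        ys,xs=np.nonzero(gm)
        if len(xs): q=plane(w,np.c_[xs,ys],.046)[:,:2]; print("   gold along",np.percentile(q@e,[2,98]).round(4),"lat",np.percentile(q@n,[2,98]).round(4))
if __name__=="__main__":
    w=dict(np.load("w9.npz")); w["k1"]=float(w["k1"])
    bases(w,dict(red=(208.5,185.5),blue=(247,190),yellow=(289,183.5)))
    top=[]; m=mask(w,(105,110,40),(125,255,255))
    for x in range(190,305,8):
        ys=np.nonzero(m[130:165,x])[0]; top.append((x,130+ys.max()))
    P=plane(w,top,.092); print("plate top inner edge deg",np.degrees(np.arctan(np.polyfit(P[:,0],P[:,1],1)[0])))
    print(P[[0,-1]].round(4).tolist())
    m[:135]=0;m[165:]=0;k=blob(m).reshape(-1,2); Q=plane(w,k,.092)[:,:2]; e=np.array([.5476,-.8368]);n=np.array([.8368,.5476]);print("plate lat ends",(Q@n).min(),(Q@n).max(),"mid",((Q@n).min()+(Q@n).max())/2)
E
python3 bases.py
```

```text
red tongue px [208.1 185. ] P [ 0.4841 -0.1823] along 0.4146 0.4209 lat 0.2933 0.3182 ctr along/lat 0.4176 0.3053
   paint along [0.4724 0.4946] lat [0.2865 0.3245]
   gold along [0.4353 0.4722] lat [0.2745 0.3255]
blue tongue px [247.7 193. ] P [ 0.5387 -0.162 ] along 0.4318 0.4369 lat 0.3434 0.3799 ctr along/lat 0.4306 0.362
   paint along [0.4731 0.4953] lat [0.3427 0.3813]
   gold along [0.4345 0.4698] lat [0.3424 0.38  ]
yellow tongue px [289.  184.1] P [ 0.5815 -0.1187] along 0.4145 0.4207 lat 0.4143 0.4289 ctr along/lat 0.4177 0.4216
   paint along [0.4368 0.494 ] lat [0.3981 0.4369]
   gold along [0.4351 0.4805] lat [0.3965 0.4375]Traceback (most recent call last):
  File "bases.py", line 23, in <module>
    ys=np.nonzero(m[130:165,x])[0]; top.append((x,130+ys.max()))
                                                      ~~~~~~^^
    return umr_maximum(a, axis, None, out, keepdims, initial, where)
ValueError: zero-size array to reduction operation maximum which has no identity
```

Bases agree with the 56 mm spacing and with the hole-based prediction to 2 mm. On to the red cap, viewed from the same relative pose.

Emit:
{"fn": "send_rows", "kwargs": {"increments": [{"gripper":-0.2,"linear":[-0.01,0.04,0],"delta_rot":[0,0,0.14]},{"gripper":-0.2,"linear":[-0.02,0.08,0],"delta_rot":[0,0,0.28]},{"gripper":-0.2,"linear":[-0.03,0.11,0],"delta_rot":[0,0,0.42]},{"gripper":-0.2,"linear":[-0.04,0.14,0],"delta_rot":[0,0,0.56]},{"gripper":-0.2,"linear":[-0.043,0.156,0],"delta_rot":[0,0,0.7]},{"gripper":-0.2,"linear":[-0.043,0.156,0],"delta_rot":[0,0,0.84]},{"gripper":-0.2,"linear":[-0.043,0.156,0],"delta_rot":[0,0,0.98]},{"gripper":-0.2,"linear":[-0.043,0.156,0],"delta_rot":[0,0,1.1]}]}}

```text
clock: 17.4
position: [0.4762, 0.0379, 0.2788]
ee_rot: [0.0, -0.054, 0.999, 0.0]
contact_force: [0.7, 0.0, 0.5]
width: 0.0509
gripper_force: 0.0
```

Emit:
{"fn": "send_rows", "kwargs": {"increments": [{"gripper":-0.2,"linear":[0,0,0],"delta_rot":[0,0,0]},{"gripper":-0.2,"linear":[0,0,0],"delta_rot":[0,0,0]}]}}

```text
clock: 17.6
position: [0.4766, 0.037, 0.2786]
ee_rot: [0.0, -0.05, 0.999, 0.0]
contact_force: [-0.6, -0.5, -0.7]
width: 0.0512
gripper_force: 0.0
```

```bash
cat > cap.py <<'E'
from h import *
import sys
def cap(nm,near,show=None):
    s=get_state(); w=grab("wrist"); q=s["ee_rot"]; ty=np.degrees(2*np.arctan2(q[2],q[1]))
    c0=proj(w,[[*near,.03]])[0]; print("TCP",s["position"].round(4),"tool x yaw",ty.round(2),"cap px expected",c0.round(1))
    hsv=cv2.cvtColor(w["img"],cv2.COLOR_BGR2HSV)
    m=(((hsv[...,1]<60)&(hsv[...,2]>95))*255).astype(np.uint8)|mask(w,*COL[nm])
    r=np.zeros_like(m); cv2.circle(r,tuple(int(x) for x in c0),62,255,-1); m&=r
    m=cv2.morphologyEx(m,cv2.MORPH_OPEN,np.ones((3,3)))
    k=blob(m); h=cv2.convexHull(k); f=np.zeros_like(m); cv2.drawContours(f,[h],-1,255,-1); f=cv2.erode(f,np.ones((3,3)))
    g=cv2.cvtColor(w["img"],cv2.COLOR_BGR2GRAY); print("hull area",cv2.contourArea(h),"rect",cv2.minAreaRect(h))
    pm=mask(w,*COL[nm])&r; M=cv2.moments(blob(pm)); pc=np.array([M["m10"],M["m01"]])/M["m00"]; print("paint px",pc.round(1),plane(w,[pc],.03)[0,:2].round(4))
    # block hull at z=.02 along cap axis
    bb=cv2.approxPolyDP(h,3,True).reshape(-1,2); P=plane(w,bb,.02)[:,:2]; print("hull corners",bb.tolist()); print(P.round(4).tolist())
    np.savez("cap_%s.npz"%nm,**w)
    if show:
        x,y=(c0-60).astype(int); x=max(x,0);y=max(y,0); cv2.imwrite("pics/"+show,cv2.resize(w["img"][y:y+120,x:x+120],None,fx=5,fy=5,interpolation=cv2.INTER_CUBIC)); print("crop origin",x,y)
cap(sys.argv[1],[float(sys.argv[2]),float(sys.argv[3])],sys.argv[4] if len(sys.argv)>4 else None)
E
python3 cap.py red .544 .043 capr.png
```

```text
TCP [0.4766 0.037  0.2786] tool x yaw 185.7 cap px expected [252.1 201.1]
hull area 1327.0 rect ((252.5, 196.0), (52.0, 27.0), 90.0)
paint px [251.5 218.9] [0.5741 0.045 ]
hull corners [[265, 170], [265, 215], [258, 222], [245, 222], [239, 214], [240, 172]]
[[0.495, 0.058], [0.5695, 0.0665], [0.583, 0.0565], [0.5851, 0.0353], [0.5719, 0.0243], [0.5019, 0.0201]]
crop origin 192 141
```

View pics/capr.png

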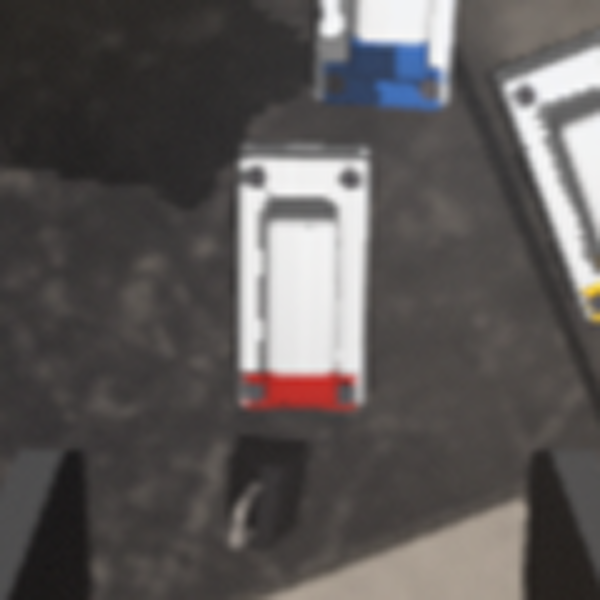

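The red cap is aligned with the image: bolts at crop (253,178), (350,178), (345,390) and (254,390), far block edge at y=157, painted edge at y=408. The clip sits 15 mm or more beyond the painted end.

```bash
cat > bolts.py <<'E'
from h import *
import sys
def bolts(nm,guess=None):
    w=dict(np.load("cap_%s.npz"%nm)); w["k1"]=float(w["k1"])
    hsv=cv2.cvtColor(w["img"],cv2.COLOR_BGR2HSV); c0=np.array(guess,float)
    I=cv2.resize(hsv[...,2],None,fx=5,fy=5,interpolation=cv2.INTER_CUBIC)
    bh=cv2.morphologyEx(I,cv2.MORPH_BLACKHAT,cv2.getStructuringElement(cv2.MORPH_ELLIPSE,(45,45)))
    m=(bh>45).astype(np.uint8); n,l,st,ce=cv2.connectedComponentsWithStats(m)
    # nearest compact component to each projected bolt position
    return w,n,l,st,(ce+.5)/5-.5
def run(nm,cx,cy,yaw):
    e=np.array([np.cos(yaw),np.sin(yaw)]);nn=np.array([-e[1],e[0]])
    w,n,l,st,ce=bolts(nm,(0,0)); out={}
    for i,(a,b) in enumerate([(1,1),(1,-1),(-1,-1),(-1,1)]):
        p=np.array([cx,cy])+a*.0355*e+b*.0155*nn; u=proj(w,[[*p,.02]])[0]
        d=np.linalg.norm(ce-u,axis=1); d[(st[:,4]<60)|(st[:,4]>900)]=99; j=d.argmin(); 
        if d[j]<5: out[(a,b)]=plane(w,[ce[j]],.02)[0,:2]
        print((a,b),"exp",u.round(1),"found",ce[j].round(1),"d",d[j].round(1),"area",st[j,4])
    return out
if __name__=="__main__":
    nm=sys.argv[1]; o=run(nm,float(sys.argv[2]),float(sys.argv[3]),np.radians(float(sys.argv[4])))
    if len(o)==4:
        c=np.mean(list(o.values()),0); v=(o[(1,1)]+o[(1,-1)]-o[(-1,1)]-o[(-1,-1)])/2; print("centre",c.round(4),"yaw",np.degrees(np.arctan2(v[1],v[0])).round(2),"span",np.linalg.norm(v).round(4), np.linalg.norm(o[(1,1)]-o[(1,-1)]).round(4))
    print({k:v.round(4).tolist() for k,v in o.items()})
E
python3 bolts.py red .543 .043 5.6
python3 - <<'E'
from h import *
w=dict(np.load("cap_red.npz")); w["k1"]=float(w["k1"])
p=(np.array([(253,178),(350,178),(345,390),(254,390),(240,157),(369,157),(357,408),(240,408)])+.5)/5-.5+[192,141]
P=plane(w,p,.02)[:,:2]; print(P.round(4).tolist(),P[:4].mean(0),P[4:].mean(0))
E
```

```text
(1, 1) exp [261.7 218.8] found [260.5 218.8] d 1.2 area 269
(1, -1) exp [242.7 218.8] found [242.6 218.9] d 0.1 area 189
(-1, -1) exp [242.2 176.8] found [242.6 176.1] d 0.8 area 444
(-1, 1) exp [262.2 176.8] found [261.5 176.3] d 0.9 area 413
centre [0.5426 0.0423] yaw 4.97 span 0.0719 0.0293
{(1, 1): [0.5769, 0.0599], (1, -1): [0.58, 0.0308], (-1, -1): [0.508, 0.0245], (-1, 1): [0.5055, 0.0537]}
[[0.5083, 0.024], [0.5053, 0.0539], [0.5766, 0.06], [0.5795, 0.0305], [0.502, 0.0194], [0.4981, 0.059], [0.5826, 0.0646], [0.5864, 0.0265]] [0.54240308 0.04211331] [0.54224349 0.04239544]
```

Emit:
{"fn": "send_rows", "kwargs": {"newtons": 60, "increments": [{"gripper":-0.2,"linear":[0.03,0.003,-0.04],"delta_rot":[0,0,-0.01]},{"gripper":-0.2,"linear":[0.06,0.005,-0.08],"delta_rot":[0,0,-0.01]},{"gripper":-0.2,"linear":[0.066,0.005,-0.12],"delta_rot":[0,0,-0.01]},{"gripper":-0.2,"linear":[0.066,0.005,-0.16],"delta_rot":[0,0,-0.01]},{"gripper":-0.2,"linear":[0.066,0.005,-0.2],"delta_rot":[0,0,-0.01]},{"gripper":-0.2,"linear":[0.066,0.005,-0.235],"delta_rot":[0,0,-0.01]},{"gripper":-0.2,"linear":[0.066,0.005,-0.255],"delta_rot":[0,0,-0.01]},{"gripper":-0.2,"linear":[0.066,0.005,-0.255],"delta_rot":[0,0,-0.01]}]}}

```text
clock: 18.45
position: [0.5404, 0.0413, 0.0204]
ee_rot: [-0.004, -0.045, 0.999, 0.0]
contact_force: [-1.1, 0.1, 1.2]
width: 0.0513
gripper_force: 0.0
```

Emit:
{"fn": "send_rows", "kwargs": {"increments": [{"gripper":1,"linear":[0,0,0],"delta_rot":[0,0,0]},{"gripper":1,"linear":[0,0,0],"delta_rot":[0,0,0]},{"gripper":1,"linear":[0,0,0],"delta_rot":[0,0,0]},{"gripper":1,"linear":[0,0,0],"delta_rot":[0,0,0]}]}}

```text
clock: 18.85
position: [0.5445, 0.0409, 0.0251]
ee_rot: [0.002, -0.045, 0.999, -0.0]
contact_force: [-0.3, -0.1, 5.7]
width: 0.021
gripper_force: 61.1
```

Emit:
{"fn": "send_rows", "kwargs": {"increments": [{"gripper":1,"linear":[0,0,0.002],"delta_rot":[0,0,0]},{"gripper":1,"linear":[0,0,0.002],"delta_rot":[0,0,0]},{"gripper":1,"linear":[0,0,0.002],"delta_rot":[0,0,0]}]}}

```text
clock: 19.15
position: [0.5425, 0.041, 0.0252]
ee_rot: [-0.0, -0.046, 0.999, 0.0]
contact_force: [-1.6, 0.1, 0.5]
width: 0.0209
gripper_force: 60.5
```

Emit:
{"fn": "send_rows", "kwargs": {"increments": [{"gripper":1,"linear":[0,0,0.03],"delta_rot":[0,0,0]},{"gripper":1,"linear":[0,0,0.07],"delta_rot":[0,0,0]},{"gripper":1,"linear":[0,0,0.11],"delta_rot":[0,0,0]},{"gripper":1,"linear":[0,-0.03,0.13],"delta_rot":[0,0,-0.14]},{"gripper":1,"linear":[-0.01,-0.07,0.13],"delta_rot":[0,0,-0.28]},{"gripper":1,"linear":[-0.01,-0.11,0.13],"delta_rot":[0,0,-0.42]},{"gripper":1,"linear":[-0.02,-0.15,0.13],"delta_rot":[0,0,-0.56]},{"gripper":1,"linear":[-0.03,-0.19,0.13],"delta_rot":[0,0,-0.7]}]}}

```text
clock: 19.95
position: [0.5123, -0.1503, 0.1549]
ee_rot: [-0.0, 0.302, 0.953, 0.0]
contact_force: [0.0, -0.4, -1.4]
width: 0.0205
gripper_force: 60.2
```

Emit:
{"fn": "send_rows", "kwargs": {"increments": [{"gripper":1,"linear":[-0.01,-0.03,0],"delta_rot":[0,0,-0.14]},{"gripper":1,"linear":[-0.01,-0.063,0],"delta_rot":[0,0,-0.28]},{"gripper":1,"linear":[-0.01,-0.063,0],"delta_rot":[0,0,-0.38]},{"gripper":1,"linear":[-0.01,-0.063,0],"delta_rot":[0,0,-0.38]},{"gripper":1,"linear":[-0.01,-0.063,0],"delta_rot":[0,0,-0.38]},{"gripper":1,"linear":[-0.01,-0.063,0],"delta_rot":[0,0,-0.38]}]}}

```text
clock: 20.55
position: [0.5028, -0.2112, 0.1551]
ee_rot: [-0.0, 0.474, 0.881, 0.0]
contact_force: [0.3, -0.6, -3.0]
width: 0.0204
gripper_force: 60.2
```

```bash
cat > held.py <<'E'
from h import *
s=get_state(); w=grab("wrist"); p=s["position"]; q=s["ee_rot"]; ty=2*np.arctan2(q[2],q[1]); print(p.round(4),np.degrees(ty).round(2))
e=-np.array([np.cos(ty),np.sin(ty)]); n=np.array([-e[1],e[0]])
hsv=cv2.cvtColor(w["img"],cv2.COLOR_BGR2HSV); m=((hsv[...,1]<60)&(hsv[...,2]>70)).astype(np.uint8)*255
z=p[2]-.0052
for a in(-.040,-.038,-.036,-.033):
    u0=proj(w,[[*(p[:2]+a*e),z]])[0]; r=int(round(u0[1])); c=int(u0[0]); row=hsv[r,:,2].astype(int)
    xs=np.arange(c-35,c+36); d=np.diff(cv2.GaussianBlur(row[xs].astype(np.float32).reshape(1,-1),(3,1),0).ravel())
    L=xs[:35][d[:35].argmax()]+.5; Rr=xs[36:][d[36-1:][:].argmin()-0]+.0
    P=plane(w,[(L,r),(Rr,r)],z)[:,:2]-p[:2]; print(a,"row",r,"lat edges",(P@n).round(4),"along",(P@e).round(4),"mid",(P@n).mean().round(4))
cv2.imwrite("pics/held.png",cv2.resize(w["img"][100:340,120:400],None,fx=2.5,fy=2.5,interpolation=cv2.INTER_CUBIC))
E
python3 held.py
```

```text
[ 0.5028 -0.2112  0.1551] 123.48
-0.04 row 174 lat edges [-0.0031  0.0126] along [-0.0403 -0.0403] mid 0.0047
-0.038 row 178 lat edges [-0.0031  0.0132] along [-0.0379 -0.0379] mid 0.005
-0.036 row 181 lat edges [-0.0009  0.0138] along [-0.0361 -0.0361] mid 0.0065
-0.033 row 186 lat edges [-0.0003  0.0197] along [-0.0331 -0.0331] mid 0.0097
```

View pics/held.png

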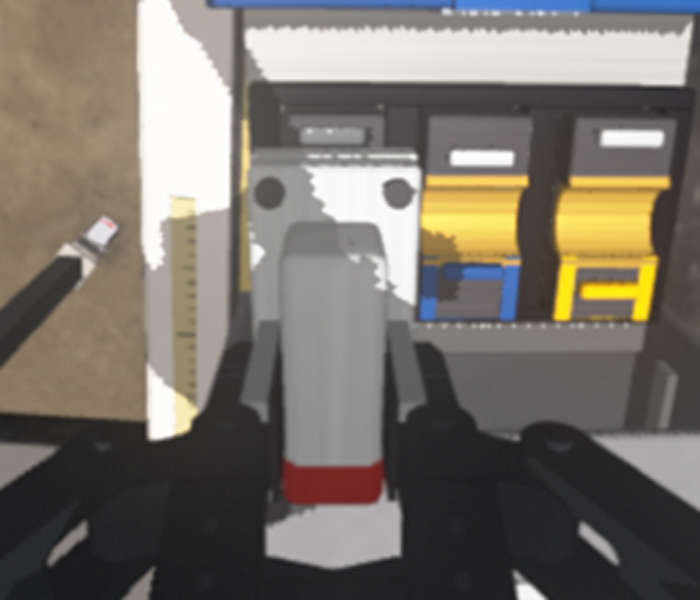

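Held cap: block edge at crop y=164 (x from 252 to 418), bolts at (269,192) and (399,192). The tongues are at red (334.5,134), blue (482,158), yellow (632,138).

Run:
```python
from h import *
s=get_state(); w=grab("wrist"); p=s["position"]; q=s["ee_rot"]; print(p.round(4))
e=np.array([.5476,-.8368]); n=np.array([.8368,.5476]); ty=2*np.arctan2(q[2],q[1]); et=-np.array([np.cos(ty),np.sin(ty)]); nt=np.array([-et[1],et[0]])
f=lambda a:(np.array(a,float)+.5)/2.5-.5+[120,100]
B=plane(w,f([(269,192),(399,192),(252,164),(418,164)]),p[2]-.0052)[:,:2]-p[:2]
print("cap rel TCP: along",(B@et).round(4),"lat",(B@nt).round(4),"centre lat",(B@nt)[:2].mean(),(B@nt)[2:].mean())
T=plane(w,f([(334.5,134),(482,158),(632,138)]),.053)[:,:2]
print("tongues along/lat",(T@e).round(4),(T@n).round(4),"TCP along/lat",(p[:2]@e).round(4),(p[:2]@n).round(4))
```

```text
[ 0.5029 -0.2112  0.1552]
cap rel TCP: along [-0.0388 -0.0388 -0.0454 -0.0453] lat [-0.0136  0.0162 -0.0172  0.0204] centre lat 0.0013331268422317284 0.0015624031244299268
tongues along/lat [0.4173 0.4261 0.418 ] [0.3066 0.3618 0.4178] TCP along/lat 0.4521 0.3052
```

Emit:
{"fn": "send_rows", "kwargs": {"increments": [{"gripper":1,"linear":[0.0017,-0.0026,-0.02],"delta_rot":[0,0,-0.003]},{"gripper":1,"linear":[0.0017,-0.0026,-0.045],"delta_rot":[0,0,-0.003]},{"gripper":1,"linear":[0.0017,-0.0026,-0.062],"delta_rot":[0,0,-0.003]},{"gripper":1,"linear":[0.0017,-0.0026,-0.071],"delta_rot":[0,0,-0.003]},{"gripper":1,"linear":[0.0017,-0.0026,-0.071],"delta_rot":[0,0,-0.003]},{"gripper":1,"linear":[0.0017,-0.0026,-0.071],"delta_rot":[0,0,-0.003]}]}}

```text
clock: 21.25
position: [0.5053, -0.2147, 0.0849]
ee_rot: [0.001, 0.476, 0.88, 0.0]
contact_force: [-0.3, 0.4, -1.8]
width: 0.0208
gripper_force: 60.3
```

Emit:
{"fn": "send_rows", "kwargs": {"increments": [{"gripper":1,"linear":[0,0,-0.003],"delta_rot":[0,0,0]},{"gripper":1,"linear":[0,0,-0.006],"delta_rot":[0,0,0]},{"gripper":1,"linear":[0,0,-0.009],"delta_rot":[0,0,0]},{"gripper":1,"linear":[0,0,-0.009],"delta_rot":[0,0,0]}]}}

```text
clock: 21.65
position: [0.5045, -0.2145, 0.075]
ee_rot: [-0.0, 0.476, 0.88, 0.0]
contact_force: [0.1, 0.7, -1.7]
width: 0.0207
gripper_force: 60.3
```

Emit:
{"fn": "send_rows", "kwargs": {"increments": [{"gripper":1,"linear":[0,0,-0.002],"delta_rot":[0,0,0]},{"gripper":1,"linear":[0,0,-0.004],"delta_rot":[0,0,0]},{"gripper":1,"linear":[0,0,-0.005],"delta_rot":[0,0,0]},{"gripper":1,"linear":[0,0,-0.005],"delta_rot":[0,0,0]}]}}

```text
clock: 22.05
position: [0.5049, -0.2147, 0.0711]
ee_rot: [0.0, 0.476, 0.88, -0.0]
contact_force: [-0.7, 0.2, 3.2]
width: 0.0207
gripper_force: 61.0
```

Flush on the red base (z 0.0711, light contact). I release it and go to view the blue cap.

Emit:
{"fn": "send_rows", "kwargs": {"increments": [{"gripper":0.1,"linear":[0,0,0],"delta_rot":[0,0,0]},{"gripper":0.1,"linear":[0,0,0],"delta_rot":[0,0,0]},{"gripper":0.1,"linear":[0,0,0.001],"delta_rot":[0,0,0]},{"gripper":0.1,"linear":[0,0,0.03],"delta_rot":[0,0,0]},{"gripper":0.1,"linear":[0,0,0.07],"delta_rot":[0,0,0]},{"gripper":0.1,"linear":[0,0,0.11],"delta_rot":[0,0,0]},{"gripper":0.1,"linear":[0,0.03,0.15],"delta_rot":[0,0,0]},{"gripper":-0.2,"linear":[-0.02,0.06,0.19],"delta_rot":[0,0,0]}]}}

```text
clock: 22.85
position: [0.4879, -0.1567, 0.2592]
ee_rot: [0.001, 0.476, 0.879, 0.001]
contact_force: [-0.4, 1.1, 1.0]
width: 0.0507
gripper_force: 0.0
```

Emit:
{"fn": "send_rows", "kwargs": {"increments": [{"gripper":-0.2,"linear":[-0.02,0.03,0.01],"delta_rot":[0,0,0.14]},{"gripper":-0.2,"linear":[-0.04,0.06,0.02],"delta_rot":[0,0,0.28]},{"gripper":-0.2,"linear":[-0.06,0.09,0.02],"delta_rot":[0,0,0.42]},{"gripper":-0.2,"linear":[-0.08,0.12,0.02],"delta_rot":[0,0,0.56]},{"gripper":-0.2,"linear":[-0.1,0.16,0.02],"delta_rot":[0,0,0.7]},{"gripper":-0.2,"linear":[-0.11,0.19,0.02],"delta_rot":[0,0,0.84]},{"gripper":-0.2,"linear":[-0.11,0.21,0.02],"delta_rot":[0,0,0.98]},{"gripper":-0.2,"linear":[-0.11,0.21,0.02],"delta_rot":[0,0,1.045]}]}}

```text
clock: 23.65
position: [0.3754, 0.0555, 0.2777]
ee_rot: [0.0, -0.03, 1.0, 0.001]
contact_force: [-0.3, 0.7, -0.2]
width: 0.0514
gripper_force: 0.0
```

Emit:
{"fn": "send_rows", "kwargs": {"increments": [{"gripper":-0.2,"linear":[0,0,0],"delta_rot":[0,0,0]},{"gripper":-0.2,"linear":[0,0,0],"delta_rot":[0,0,0]}]}}

```text
clock: 23.85
position: [0.3762, 0.0532, 0.2775]
ee_rot: [0.0, -0.026, 1.0, -0.0]
contact_force: [-0.1, -0.6, -0.1]
width: 0.0512
gripper_force: 0.0
```

```bash
python3 cap.py blue .441 .059 && python3 bolts.py blue .441 .059 2.5
```

```text
TCP [0.3762 0.0532 0.2775] tool x yaw 182.97 cap px expected [254.2 199.8]
hull area 5379.0 rect ((278.0, 198.99996948242188), (73.99998474121094, 95.99998474121094), 0.0)
paint px [253.8 217.8] [0.4713 0.0599]
hull corners [[289, 151], [305, 164], [315, 188], [313, 218], [293, 247], [242, 219], [241, 212], [242, 169]]
[[0.3641, 0.1073], [0.3826, 0.1336], [0.4201, 0.1535], [0.4713, 0.1566], [0.5261, 0.1292], [0.4788, 0.0411], [0.4666, 0.039], [0.3954, 0.0379]]
(1, 1) exp [263.5 218.3] found [262.5 217.5] d 1.3 area 300
(1, -1) exp [244.5 218.2] found [245.3 217.6] d 1.0 area 221
(-1, -1) exp [244.4 175.9] found [244.6 174.9] d 1.1 area 443
(-1, 1) exp [264.4 176.1] found [263.6 175. ] d 1.3 area 417
centre [0.4396 0.0586] yaw 2.72 span 0.0715 0.0279
{(1, 1): [0.4745, 0.0742], (1, -1): [0.4761, 0.0464], (-1, -1): [0.4045, 0.0423], (-1, 1): [0.4032, 0.0716]}
```

Emit:
{"fn": "send_rows", "kwargs": {"increments": [{"gripper":-0.2,"linear":[0.03,0.002,-0.04],"delta_rot":[0,0,0]},{"gripper":-0.2,"linear":[0.06,0.004,-0.08],"delta_rot":[0,0,0]},{"gripper":-0.2,"linear":[0.0634,0.0043,-0.12],"delta_rot":[0,0,0]},{"gripper":-0.2,"linear":[0.0634,0.0043,-0.16],"delta_rot":[0,0,0]},{"gripper":-0.2,"linear":[0.0634,0.0043,-0.2],"delta_rot":[0,0,0]},{"gripper":-0.2,"linear":[0.0634,0.0043,-0.235],"delta_rot":[0,0,0]},{"gripper":-0.2,"linear":[0.0634,0.0043,-0.248],"delta_rot":[0,0,0]},{"gripper":-0.2,"linear":[0.0634,0.0043,-0.251],"delta_rot":[0,0,0]}]}}

```text
clock: 24.7
position: [0.4382, 0.057, 0.0245]
ee_rot: [-0.002, -0.026, 1.0, 0.0]
contact_force: [0.2, -0.3, 0.1]
width: 0.0514
gripper_force: 0.0
```

Emit:
{"fn": "send_rows", "kwargs": {"increments": [{"gripper":-0.2,"linear":[0,0,0],"delta_rot":[0,0,0]},{"gripper":-0.2,"linear":[0,0,0],"delta_rot":[0,0,0]},{"gripper":-0.2,"linear":[0,0,0],"delta_rot":[0,0,0]}]}}

```text
clock: 25.0
position: [0.4407, 0.0574, 0.0276]
ee_rot: [0.001, -0.026, 1.0, -0.0]
contact_force: [-0.6, -0.0, -0.2]
width: 0.051
gripper_force: 0.0
```

Emit:
{"fn": "send_rows", "kwargs": {"increments": [{"gripper":1,"linear":[0,0,0],"delta_rot":[0,0,0]},{"gripper":1,"linear":[0,0,0],"delta_rot":[0,0,0]},{"gripper":1,"linear":[0,0,0],"delta_rot":[0,0,0]},{"gripper":1,"linear":[0,0,0],"delta_rot":[0,0,0]},{"gripper":1,"linear":[0,0,0],"delta_rot":[0,0,0]}]}}

```text
clock: 25.5
position: [0.44, 0.0576, 0.0272]
ee_rot: [0.001, -0.027, 1.0, 0.0]
contact_force: [-0.6, 0.2, 5.7]
width: 0.0206
gripper_force: 58.9
```

Emit:
{"fn": "send_rows", "kwargs": {"increments": [{"gripper":1,"linear":[0,0,0.03],"delta_rot":[0,0,0]},{"gripper":1,"linear":[0,0,0.07],"delta_rot":[0,0,0]},{"gripper":1,"linear":[0,0,0.11],"delta_rot":[0,0,0]},{"gripper":1,"linear":[0.02,-0.03,0.13],"delta_rot":[0,0,-0.14]},{"gripper":1,"linear":[0.04,-0.07,0.13],"delta_rot":[0,0,-0.28]},{"gripper":1,"linear":[0.06,-0.11,0.13],"delta_rot":[0,0,-0.42]},{"gripper":1,"linear":[0.08,-0.15,0.13],"delta_rot":[0,0,-0.56]},{"gripper":1,"linear":[0.1,-0.19,0.13],"delta_rot":[0,0,-0.7]}]}}

```text
clock: 26.3
position: [0.5396, -0.1338, 0.1561]
ee_rot: [-0.0, 0.321, 0.947, 0.0]
contact_force: [1.6, 1.2, -2.4]
width: 0.0207
gripper_force: 60.0
```

Emit:
{"fn": "send_rows", "kwargs": {"increments": [{"gripper":1,"linear":[0.01,-0.03,0],"delta_rot":[0,0,-0.14]},{"gripper":1,"linear":[0.01,-0.049,0],"delta_rot":[0,0,-0.28]},{"gripper":1,"linear":[0.01,-0.049,0],"delta_rot":[0,0,-0.343]},{"gripper":1,"linear":[0.01,-0.049,0],"delta_rot":[0,0,-0.343]},{"gripper":1,"linear":[0.01,-0.049,0],"delta_rot":[0,0,-0.343]},{"gripper":1,"linear":[0.01,-0.049,0],"delta_rot":[0,0,-0.343]}]}}

```text
clock: 26.9
position: [0.5493, -0.1808, 0.1563]
ee_rot: [-0.0, 0.474, 0.88, 0.0]
contact_force: [-0.4, 0.1, -2.4]
width: 0.0207
gripper_force: 60.0
```

```bash
cat > held2.py <<'E'
from h import *
import sys
# held cap: unpainted bolts (at -36,+-15 mm) in tool frame; then the tongue of the base next to it
s=get_state(); w=grab("wrist"); p=s["position"]; q=s["ee_rot"]; ty=2*np.arctan2(q[2],q[1]); et=-np.array([np.cos(ty),np.sin(ty)]); nt=np.array([-et[1],et[0]])
print("TCP",p.round(4),"cap yaw",(np.degrees(ty)-180).round(2),"along/lat",p[:2]@[.5476,-.8368],p[:2]@[.8368,.5476])
g=cv2.cvtColor(w["img"],cv2.COLOR_BGR2GRAY); I=cv2.resize(g,None,fx=5,fy=5,interpolation=cv2.INTER_CUBIC)
bh=cv2.morphologyEx(I,cv2.MORPH_BLACKHAT,cv2.getStructuringElement(cv2.MORPH_ELLIPSE,(75,75)))
n,l,st,ce=cv2.connectedComponentsWithStats((bh>25).astype(np.uint8)); ce=(ce+.5)/5-.5
zt=float(sys.argv[1]); F=[]
for sgn in(-1,1):
    u=proj(w,[[*(p[:2]-.0388*et+(sgn*.015+.0014)*nt),p[2]-zt]])[0]; d=np.linalg.norm(ce-u,axis=1); d[(st[:,4]<150)|(st[:,4]>2500)]=99; j=d.argmin()
    P=plane(w,[ce[j]],p[2]-zt)[0,:2]-p[:2]; F.append(P); print("bolt exp",u.round(1),"found",ce[j].round(1),"d",d[j].round(1),"area",st[j,4],"along/lat",(P@et).round(4),(P@nt).round(4))
np.savez("held.npz",**w)
E
python3 held2.py .0072
```

```text
TCP [ 0.5493 -0.1808  0.1563] cap yaw -56.62 along/lat 0.45204937619666835 0.36064007260754055
bolt exp [227.6 175.6] found [240.4 180.6] d 13.7 area 167 along/lat -0.0357 -0.0062
bolt exp [279.2 175.6] found [274.7 158.8] d 17.3 area 201 along/lat -0.0487 0.0135
```

```bash
sed -i 's/(75,75)/(101,101)/; s/2500/6000/' held2.py; python3 held2.py .0072
```

```text
TCP [ 0.5494 -0.1808  0.1564] cap yaw -56.62 along/lat 0.45213112603951 0.3607230095936703
bolt exp [227.6 175.6] found [228.2 178. ] d 2.5 area 3592 along/lat -0.0373 -0.0133
bolt exp [279.2 175.6] found [278.6 178.5] d 3.0 area 3418 along/lat -0.037 0.0161
```

Emit:
{"fn": "send_rows", "kwargs": {"increments": [{"gripper":1,"linear":[0.001,-0.002,-0.02],"delta_rot":[0,0,-0.003]},{"gripper":1,"linear":[0.001,-0.002,-0.045],"delta_rot":[0,0,-0.003]},{"gripper":1,"linear":[0.001,-0.002,-0.062],"delta_rot":[0,0,-0.003]},{"gripper":1,"linear":[0.001,-0.002,-0.07],"delta_rot":[0,0,-0.003]},{"gripper":1,"linear":[0.001,-0.002,-0.07],"delta_rot":[0,0,-0.003]},{"gripper":1,"linear":[0.001,-0.002,-0.07],"delta_rot":[0,0,-0.003]}]}}

```text
clock: 27.6
position: [0.5512, -0.1836, 0.0872]
ee_rot: [0.001, 0.476, 0.879, 0.0]
contact_force: [0.3, -0.2, -2.4]
width: 0.0206
gripper_force: 60.0
```

Emit:
{"fn": "send_rows", "kwargs": {"increments": [{"gripper":1,"linear":[0,0,-0.003],"delta_rot":[0,0,0]},{"gripper":1,"linear":[0,0,-0.006],"delta_rot":[0,0,0]},{"gripper":1,"linear":[0,0,-0.009],"delta_rot":[0,0,0]},{"gripper":1,"linear":[0,0,-0.01],"delta_rot":[0,0,0]},{"gripper":1,"linear":[0,0,-0.01],"delta_rot":[0,0,0]}]}}

```text
clock: 28.1
position: [0.5504, -0.1834, 0.0763]
ee_rot: [-0.0, 0.476, 0.879, 0.0]
contact_force: [-0.0, -0.5, -2.0]
width: 0.0209
gripper_force: 60.0
```

Emit:
{"fn": "send_rows", "kwargs": {"increments": [{"gripper":1,"linear":[0,0,-0.002],"delta_rot":[0,0,0]},{"gripper":1,"linear":[0,0,-0.004],"delta_rot":[0,0,0]},{"gripper":1,"linear":[0,0,-0.004],"delta_rot":[0,0,0]}]}}

```text
clock: 28.4
position: [0.5509, -0.1837, 0.0733]
ee_rot: [0.001, 0.476, 0.879, -0.0]
contact_force: [-1.6, -0.0, 3.6]
width: 0.0207
gripper_force: 60.6
```

Emit:
{"fn": "send_rows", "kwargs": {"increments": [{"gripper":0.1,"linear":[0,0,0],"delta_rot":[0,0,0]},{"gripper":0.1,"linear":[0,0,0],"delta_rot":[0,0,0]},{"gripper":0.1,"linear":[0,0,0.001],"delta_rot":[0,0,0]},{"gripper":0.1,"linear":[0,0,0.03],"delta_rot":[0,0,0]},{"gripper":0.1,"linear":[0,0,0.07],"delta_rot":[0,0,0]},{"gripper":0.1,"linear":[0,0,0.11],"delta_rot":[0,0,0]},{"gripper":0.1,"linear":[0,0.03,0.15],"delta_rot":[0,0,0.1]},{"gripper":-0.2,"linear":[-0.02,0.06,0.19],"delta_rot":[0,0,0.24]}]}}

```text
clock: 29.2
position: [0.5337, -0.1255, 0.2613]
ee_rot: [0.001, 0.366, 0.931, 0.0]
contact_force: [-0.2, 0.8, 0.3]
width: 0.0508
gripper_force: 0.0
```

Emit:
{"fn": "send_rows", "kwargs": {"increments": [{"gripper":-0.2,"linear":[-0.02,0.03,0.01],"delta_rot":[0,0,0.14]},{"gripper":-0.2,"linear":[-0.04,0.06,0.015],"delta_rot":[0,0,0.28]},{"gripper":-0.2,"linear":[-0.06,0.09,0.015],"delta_rot":[0,0,0.42]},{"gripper":-0.2,"linear":[-0.07,0.12,0.015],"delta_rot":[0,0,0.56]},{"gripper":-0.2,"linear":[-0.08,0.16,0.015],"delta_rot":[0,0,0.7]},{"gripper":-0.2,"linear":[-0.09,0.19,0.015],"delta_rot":[0,0,0.84]},{"gripper":-0.2,"linear":[-0.092,0.21,0.015],"delta_rot":[0,0,0.98]},{"gripper":-0.2,"linear":[-0.092,0.227,0.015],"delta_rot":[0,0,1.12]}]}}

```text
clock: 30.0
position: [0.4392, 0.1028, 0.2748]
ee_rot: [0.0, -0.186, 0.983, 0.0]
contact_force: [-0.6, -0.5, 0.3]
width: 0.0511
gripper_force: 0.0
```

Emit:
{"fn": "send_rows", "kwargs": {"increments": [{"gripper":-0.2,"linear":[0,0,0],"delta_rot":[0,0,0.1]},{"gripper":-0.2,"linear":[0,0,0],"delta_rot":[0,0,0.1]},{"gripper":-0.2,"linear":[0,0,0],"delta_rot":[0,0,0.1]},{"gripper":-0.2,"linear":[0,0,0],"delta_rot":[0,0,0.1]}]}}

```text
clock: 30.4
position: [0.44, 0.1011, 0.2746]
ee_rot: [-0.0, -0.23, 0.973, 0.0]
contact_force: [0.3, -0.1, 0.0]
width: 0.0511
gripper_force: 0.0
```

```bash
python3 cap.py yellow .499 .133 && python3 bolts.py yellow .499 .132 27
```

```text
TCP [0.44   0.1011 0.2746] tool x yaw 206.65 cap px expected [254.2 201.6]
hull area 4850.5 rect ((268.0782470703125, 191.95687866210938), (99.76022338867188, 54.83614730834961), 87.70938873291016)
paint px [255.5 220.5] [0.5264 0.1491]
hull corners [[273, 142], [294, 154], [296, 240], [256, 242], [242, 217], [241, 174], [247, 157]]
[[0.406, 0.1175], [0.4077, 0.1539], [0.532, 0.2275], [0.565, 0.1697], [0.5347, 0.129], [0.4711, 0.0965], [0.4434, 0.0931]]
(1, 1) exp [263.3 219.7] found [263.8 220.5] d 0.9 area 309
(1, -1) exp [244.1 219.9] found [246.  220.7] d 2.0 area 279
(-1, -1) exp [243.3 177.5] found [244.4 178. ] d 1.3 area 409
(-1, 1) exp [263.5 177.3] found [263.3 177.6] d 0.3 area 433
centre [0.4993 0.1336] yaw 27.93 span 0.0718 0.0288
{(1, 1): [0.5244, 0.1632], (1, -1): [0.5377, 0.1377], (-1, -1): [0.4745, 0.104], (-1, 1): [0.4608, 0.1296]}
```

Emit:
{"fn": "send_rows", "kwargs": {"increments": [{"gripper":-0.2,"linear":[0.03,0.015,-0.04],"delta_rot":[0,0,0.016]},{"gripper":-0.2,"linear":[0.055,0.03,-0.08],"delta_rot":[0,0,0.016]},{"gripper":-0.2,"linear":[0.06,0.0313,-0.12],"delta_rot":[0,0,0.016]},{"gripper":-0.2,"linear":[0.06,0.0313,-0.16],"delta_rot":[0,0,0.016]},{"gripper":-0.2,"linear":[0.06,0.0313,-0.2],"delta_rot":[0,0,0.016]},{"gripper":-0.2,"linear":[0.06,0.0313,-0.235],"delta_rot":[0,0,0.016]},{"gripper":-0.2,"linear":[0.06,0.0313,-0.245],"delta_rot":[0,0,0.016]},{"gripper":-0.2,"linear":[0.06,0.0313,-0.248],"delta_rot":[0,0,0.016]}]}}

```text
clock: 31.25
position: [0.4995, 0.1323, 0.0257]
ee_rot: [-0.001, -0.239, 0.971, 0.0]
contact_force: [-0.1, -0.8, -0.3]
width: 0.0515
gripper_force: 0.0
```

Emit:
{"fn": "send_rows", "kwargs": {"increments": [{"gripper":-0.2,"linear":[0,0,0],"delta_rot":[0,0,0]},{"gripper":-0.2,"linear":[0,0,0],"delta_rot":[0,0,0]},{"gripper":-0.2,"linear":[0,0,0],"delta_rot":[0,0,0]}]}}

```text
clock: 31.55
position: [0.5013, 0.1329, 0.0282]
ee_rot: [0.002, -0.239, 0.971, -0.0]
contact_force: [-0.7, -0.1, 0.2]
width: 0.0511
gripper_force: 0.0
```

Emit:
{"fn": "send_rows", "kwargs": {"increments": [{"gripper":1,"linear":[0,0,0],"delta_rot":[0,0,0]},{"gripper":1,"linear":[0,0,0],"delta_rot":[0,0,0]},{"gripper":1,"linear":[0,0,0],"delta_rot":[0,0,0]},{"gripper":1,"linear":[0,0,0],"delta_rot":[0,0,0]},{"gripper":1,"linear":[0,0,0],"delta_rot":[0,0,0]}]}}

```text
clock: 32.05
position: [0.5004, 0.1329, 0.0275]
ee_rot: [0.001, -0.239, 0.971, 0.0]
contact_force: [-1.6, 0.3, 5.8]
width: 0.0208
gripper_force: 59.8
```

Emit:
{"fn": "send_rows", "kwargs": {"increments": [{"gripper":1,"linear":[0,0,0.03],"delta_rot":[0,0,0]},{"gripper":1,"linear":[0,0,0.07],"delta_rot":[0,0,0]},{"gripper":1,"linear":[0,-0.02,0.11],"delta_rot":[0,0,-0.14]},{"gripper":1,"linear":[0.02,-0.05,0.129],"delta_rot":[0,0,-0.28]},{"gripper":1,"linear":[0.04,-0.09,0.129],"delta_rot":[0,0,-0.42]},{"gripper":1,"linear":[0.06,-0.13,0.129],"delta_rot":[0,0,-0.56]},{"gripper":1,"linear":[0.08,-0.17,0.129],"delta_rot":[0,0,-0.7]},{"gripper":1,"linear":[0.09,-0.2,0.129],"delta_rot":[0,0,-0.84]}]}}

```text
clock: 32.85
position: [0.5912, -0.07, 0.155]
ee_rot: [0.0, 0.181, 0.984, -0.0]
contact_force: [-0.7, 0.3, -2.9]
width: 0.0207
gripper_force: 59.7
```

Emit:
{"fn": "send_rows", "kwargs": {"increments": [{"gripper":1,"linear":[0.007,-0.03,0],"delta_rot":[0,0,-0.14]},{"gripper":1,"linear":[0.007,-0.06,0],"delta_rot":[0,0,-0.28]},{"gripper":1,"linear":[0.007,-0.085,0],"delta_rot":[0,0,-0.42]},{"gripper":1,"linear":[0.007,-0.085,0],"delta_rot":[0,0,-0.56]},{"gripper":1,"linear":[0.007,-0.085,0],"delta_rot":[0,0,-0.635]},{"gripper":1,"linear":[0.007,-0.085,0],"delta_rot":[0,0,-0.635]},{"gripper":1,"linear":[0.007,-0.085,0],"delta_rot":[0,0,-0.635]},{"gripper":1,"linear":[0.007,-0.085,0],"delta_rot":[0,0,-0.635]}]}}

```text
clock: 33.65
position: [0.5968, -0.152, 0.1553]
ee_rot: [-0.0, 0.475, 0.88, -0.0]
contact_force: [0.4, 0.4, -1.9]
width: 0.0208
gripper_force: 59.7
```

```bash
python3 held2.py .0075
```

```text
TCP [ 0.5968 -0.152   0.1553] cap yaw -56.74 along/lat 0.45401913271268174 0.4161466461630819
bolt exp [227.6 175.5] found [206.  154.8] d 29.9 area 1513 along/lat -0.051 -0.0256
bolt exp [279.2 175.4] found [278.2 177.7] d 2.5 area 3630 along/lat -0.0374 0.0158
```

Emit:
{"fn": "send_rows", "kwargs": {"increments": [{"gripper":1,"linear":[0,0,-0.02],"delta_rot":[0,0,0]},{"gripper":1,"linear":[0,0,-0.045],"delta_rot":[0,0,0]},{"gripper":1,"linear":[0,0,-0.062],"delta_rot":[0,0,0]},{"gripper":1,"linear":[0,0,-0.069],"delta_rot":[0,0,0]},{"gripper":1,"linear":[0,0,-0.069],"delta_rot":[0,0,0]},{"gripper":1,"linear":[0,0,-0.069],"delta_rot":[0,0,0]}]}}

```text
clock: 34.3
position: [0.5977, -0.1524, 0.0874]
ee_rot: [0.001, 0.476, 0.88, 0.0]
contact_force: [-0.7, 0.4, -2.7]
width: 0.0203
gripper_force: 59.7
```

Emit:
{"fn": "send_rows", "kwargs": {"increments": [{"gripper":1,"linear":[0,0,-0.003],"delta_rot":[0,0,0]},{"gripper":1,"linear":[0,0,-0.006],"delta_rot":[0,0,0]},{"gripper":1,"linear":[0,0,-0.009],"delta_rot":[0,0,0]},{"gripper":1,"linear":[0,0,-0.01],"delta_rot":[0,0,0]},{"gripper":1,"linear":[0,0,-0.01],"delta_rot":[0,0,0]}]}}

```text
clock: 34.8
position: [0.5968, -0.1523, 0.0764]
ee_rot: [-0.0, 0.476, 0.88, 0.0]
contact_force: [-0.0, -0.8, -2.0]
width: 0.0208
gripper_force: 59.7
```

Emit:
{"fn": "send_rows", "kwargs": {"increments": [{"gripper":1,"linear":[0,0,-0.002],"delta_rot":[0,0,0]},{"gripper":1,"linear":[0,0,-0.004],"delta_rot":[0,0,0]},{"gripper":1,"linear":[0,0,-0.004],"delta_rot":[0,0,0]}]}}

```text
clock: 35.1
position: [0.5973, -0.1525, 0.0735]
ee_rot: [0.001, 0.476, 0.88, 0.0]
contact_force: [-1.4, 0.7, 2.8]
width: 0.0208
gripper_force: 60.3
```

Emit:
{"fn": "send_rows", "kwargs": {"increments": [{"gripper":0.1,"linear":[0,0,0],"delta_rot":[0,0,0]},{"gripper":0.1,"linear":[0,0,0],"delta_rot":[0,0,0]},{"gripper":0.1,"linear":[0,0,0.001],"delta_rot":[0,0,0]},{"gripper":0.1,"linear":[0,0,0.03],"delta_rot":[0,0,0]},{"gripper":0.1,"linear":[0,0,0.07],"delta_rot":[0,0,0]},{"gripper":0.1,"linear":[0,0,0.11],"delta_rot":[0,0,0]},{"gripper":0.1,"linear":[-0.03,0.02,0.15],"delta_rot":[0,0,0]},{"gripper":-0.2,"linear":[-0.06,0.03,0.19],"delta_rot":[0,0,0]}]}}

```text
clock: 35.9
position: [0.5394, -0.1225, 0.2598]
ee_rot: [-0.0, 0.476, 0.88, 0.0]
contact_force: [-0.9, -0.4, 0.2]
width: 0.0509
gripper_force: 0.0
```

Emit:
{"fn": "send_rows", "kwargs": {"increments": [{"gripper":-0.2,"linear":[-0.02,0.005,0.015],"delta_rot":[0,0,0]},{"gripper":-0.2,"linear":[-0.02,0.005,0.015],"delta_rot":[0,0,0]},{"gripper":-0.2,"linear":[-0.02,0.005,0.015],"delta_rot":[0,0,0]}]}}

```text
clock: 36.2
position: [0.52, -0.1184, 0.274]
ee_rot: [0.001, 0.476, 0.88, 0.0]
contact_force: [0.3, 0.2, -0.3]
width: 0.0515
gripper_force: 0.0
```

Run:
```python
from h import *
s=get_state(); w=grab("wrist"); print(s["position"].round(4))
e=np.array([.5476,-.8368]); n=np.array([.8368,.5476])
g=cv2.cvtColor(w["img"],cv2.COLOR_BGR2GRAY); I=cv2.resize(g,None,fx=5,fy=5,interpolation=cv2.INTER_CUBIC)
bh=cv2.morphologyEx(I,cv2.MORPH_BLACKHAT,cv2.getStructuringElement(cv2.MORPH_ELLIPSE,(55,55)))
N,l,st,ce=cv2.connectedComponentsWithStats((bh>30).astype(np.uint8)); ce=(ce+.5)/5-.5
for nm,lat in dict(red=.3065,blue=.3618,yellow=.4178).items():
    F=[]
    for a in(-.036,.036):
        for b in(-.0147,.0147):
            u=proj(w,[[*((.4527+a)*e+(lat+b)*n),.066]])[0]; d=np.linalg.norm(ce-u,axis=1); d[(st[:,4]<80)|(st[:,4]>1500)]=99; j=d.argmin(); P=plane(w,[ce[j]],.066)[0,:2]
            F.append((d[j].round(1),(P@e-.4527).round(4),(P@n-lat).round(4)))
    print(nm,F, "front bolt gap px")
    pm=mask(w,*COL[nm]); u=proj(w,[[*(.483*e+lat*n),.07]])[0].astype(int); r=np.zeros_like(pm); cv2.circle(r,tuple(int(v) for v in u),22,255,-1); M=cv2.moments(pm&r,True)
    print("  paint area",M["m00"],"at",(M["m10"]/max(M["m00"],1),M["m01"]/max(M["m00"],1)),"exp",u)
# rib-top edges seen by the fixed cameras: topmost white row per cap
for nm in("scene","side"):
    c=grab(nm); cv2.imwrite("pics/raw_%s9.png"%nm,c["img"])
    for k,lat in dict(red=.3055,blue=.361,yellow=.417).items():
        print(nm,k,"exp rib-top front centre px",proj(c,[[*(.4227*e+lat*n),.092],[*(.4227*e+lat*n),.099]]).round(1).tolist())
c=grab("side"); m=mask(c,*COL["orange"]); m[:240]=0; k=blob(m); print("handle",plane(c,cv2.boxPoints(cv2.minAreaRect(k)),.015).round(3).tolist())
```

```text
[ 0.52   -0.1184  0.274 ]
red [(np.float64(10.6), np.float64(-0.051), np.float64(-0.0149)), (np.float64(1.3), np.float64(-0.0346), np.float64(0.0134)), (np.float64(25.1), np.float64(0.0389), np.float64(-0.0519)), (np.float64(18.8), np.float64(0.035), np.float64(0.0422))] front bolt gap px
  paint area 33.0 at (212.5151515151515, 235.78787878787878) exp [207 232]
blue [(np.float64(1.2), np.float64(-0.0342), np.float64(-0.0146)), (np.float64(1.4), np.float64(-0.034), np.float64(0.0143)), (np.float64(1.2), np.float64(0.035), np.float64(-0.0131)), (np.float64(3.5), np.float64(0.0314), np.float64(0.0119))] front bolt gap px
  paint area 110.0 at (245.8272727272727, 236.94545454545454) exp [246 232]
yellow [(np.float64(0.5), np.float64(-0.0352), np.float64(-0.0148)), (np.float64(0.7), np.float64(-0.0353), np.float64(0.0141)), (np.float64(20.4), np.float64(0.0314), np.float64(-0.0441)), (np.float64(1.3), np.float64(0.037), np.float64(0.0164))] front bolt gap px
  paint area 122.0 at (285.40983606557376, 236.18852459016392) exp [285 232]
scene red exp rib-top front centre px [[302.4, 173.2], [302.5, 170.9]]
scene blue exp rib-top front centre px [[283.2, 173.1], [283.4, 170.9]]
scene yellow exp rib-top front centre px [[263.8, 173.1], [263.9, 170.8]]
side red exp rib-top front centre px [[314.9, 153.7], [315.0, 151.1]]
side blue exp rib-top front centre px [[293.9, 156.8], [294.0, 154.3]]
side yellow exp rib-top front centre px [[272.3, 160.1], [272.2, 157.5]]
handle [[0.502, 0.22, 0.015], [0.417, 0.19, 0.015], [0.408, 0.228, 0.015], [0.49, 0.257, 0.015]]
```

Caps are seated and the hook is still on its mat. Now I push the tray home with the fingers straddling the hole.

Emit:
{"fn": "send_rows", "kwargs": {"increments": [{"gripper":-0.2,"linear":[-0.02,0.025,0],"delta_rot":[0,0,0]},{"gripper":-0.2,"linear":[-0.043,0.048,-0.01],"delta_rot":[0,0,0]},{"gripper":-0.2,"linear":[-0.043,0.048,-0.06],"delta_rot":[0,0,0]},{"gripper":-0.2,"linear":[-0.043,0.048,-0.11],"delta_rot":[0,0,0]},{"gripper":-0.2,"linear":[-0.043,0.048,-0.16],"delta_rot":[0,0,0]},{"gripper":-0.2,"linear":[-0.043,0.048,-0.2],"delta_rot":[0,0,0]},{"gripper":-0.2,"linear":[-0.043,0.048,-0.216],"delta_rot":[0,0,0]},{"gripper":-0.2,"linear":[-0.043,0.048,-0.216],"delta_rot":[0,0,0]}]}}

```text
clock: 37.2
position: [0.4744, -0.0696, 0.0542]
ee_rot: [-0.004, 0.476, 0.88, -0.001]
contact_force: [0.6, 0.6, 0.2]
width: 0.0513
gripper_force: 0.0
```

Emit:
{"fn": "send_rows", "kwargs": {"increments": [{"gripper":-0.2,"linear":[0.005,-0.008,0],"delta_rot":[0,0,0]},{"gripper":-0.2,"linear":[0.01,-0.016,0],"delta_rot":[0,0,0]},{"gripper":-0.2,"linear":[0.016,-0.024,0],"delta_rot":[0,0,0]},{"gripper":-0.2,"linear":[0.022,-0.033,0],"delta_rot":[0,0,0]},{"gripper":-0.2,"linear":[0.027,-0.042,0],"delta_rot":[0,0,0]},{"gripper":-0.2,"linear":[0.027,-0.042,0],"delta_rot":[0,0,0]}]}}

```text
clock: 37.8
position: [0.5056, -0.1143, 0.0584]
ee_rot: [0.002, 0.476, 0.879, -0.0]
contact_force: [-0.0, -0.2, -0.2]
width: 0.0515
gripper_force: 0.0
```

Emit:
{"fn": "send_rows", "kwargs": {"increments": [{"gripper":-0.2,"linear":[0.006,-0.01,0],"delta_rot":[0,0,0]},{"gripper":-0.2,"linear":[0.014,-0.021,0],"delta_rot":[0,0,0]},{"gripper":-0.2,"linear":[0.022,-0.033,0],"delta_rot":[0,0,0]},{"gripper":-0.2,"linear":[0.03,-0.046,0],"delta_rot":[0,0,0]},{"gripper":-0.2,"linear":[0.038,-0.058,0],"delta_rot":[0,0,0]},{"gripper":-0.2,"linear":[0.044,-0.067,0],"delta_rot":[0,0,0]},{"gripper":-0.2,"linear":[0.049,-0.075,0],"delta_rot":[0,0,0]}]}}

```text
clock: 38.5
position: [0.5538, -0.1883, 0.0578]
ee_rot: [0.0, 0.476, 0.879, 0.0]
contact_force: [-0.2, 3.0, -0.3]
width: 0.0509
gripper_force: 1.2
```

Emit:
{"fn": "send_rows", "kwargs": {"increments": [{"gripper":-0.2,"linear":[0.003,-0.005,0],"delta_rot":[0,0,0]},{"gripper":-0.2,"linear":[0.006,-0.009,0],"delta_rot":[0,0,0]},{"gripper":-0.2,"linear":[0.006,-0.009,0],"delta_rot":[0,0,0]}]}}

```text
clock: 38.8
position: [0.5598, -0.1972, 0.0581]
ee_rot: [0.001, 0.476, 0.88, -0.0]
contact_force: [-0.2, -0.3, 0.7]
width: 0.0506
gripper_force: 0.0
```

Emit:
{"fn": "send_rows", "kwargs": {"increments": [{"gripper":-0.2,"linear":[0.003,-0.005,0],"delta_rot":[0,0,0]},{"gripper":-0.2,"linear":[0.006,-0.009,0],"delta_rot":[0,0,0]},{"gripper":-0.2,"linear":[0.008,-0.012,0],"delta_rot":[0,0,0]},{"gripper":-0.2,"linear":[0.008,-0.012,0],"delta_rot":[0,0,0]}]}}

```text
clock: 39.2
position: [0.5677, -0.2093, 0.0581]
ee_rot: [0.001, 0.476, 0.88, -0.0]
contact_force: [-0.2, 0.4, -0.1]
width: 0.0512
gripper_force: 0.0
```

Emit:
{"fn": "send_rows", "kwargs": {"increments": [{"gripper":-0.2,"linear":[0.002,-0.003,0],"delta_rot":[0,0,0]},{"gripper":-0.2,"linear":[0.003,-0.005,0],"delta_rot":[0,0,0]},{"gripper":-0.2,"linear":[0.003,-0.005,0],"delta_rot":[0,0,0]}]}}

```text
clock: 39.5
position: [0.5684, -0.2117, 0.0575]
ee_rot: [-0.002, 0.476, 0.88, 0.001]
contact_force: [-3.2, 5.4, 1.7]
width: 0.0512
gripper_force: 0.0
```

Emit:
{"fn": "send_rows", "kwargs": {"increments": [{"gripper":-0.2,"linear":[0.002,-0.003,0],"delta_rot":[0,0,0]},{"gripper":-0.2,"linear":[0.004,-0.006,0],"delta_rot":[0,0,0]},{"gripper":-0.2,"linear":[0.004,-0.006,0],"delta_rot":[0,0,0]}]}}

```text
clock: 39.8
position: [0.5671, -0.2122, 0.0561]
ee_rot: [-0.009, 0.476, 0.879, 0.002]
contact_force: [-10.9, 14.3, 4.8]
width: 0.0514
gripper_force: 0.0
```

Emit:
{"fn": "send_rows", "kwargs": {"increments": [{"gripper":-0.2,"linear":[-0.006,0.01,0],"delta_rot":[0,0,0]},{"gripper":-0.2,"linear":[-0.015,0.023,0],"delta_rot":[0,0,0]},{"gripper":-0.2,"linear":[-0.025,0.038,0],"delta_rot":[0,0,0]},{"gripper":-0.2,"linear":[-0.04,0.06,0.02],"delta_rot":[0,0,0]},{"gripper":-0.2,"linear":[-0.05,0.08,0.06],"delta_rot":[0,0,0]},{"gripper":-0.2,"linear":[-0.06,0.1,0.11],"delta_rot":[0,0,0]},{"gripper":-0.2,"linear":[-0.07,0.12,0.16],"delta_rot":[0,0,0]},{"gripper":-0.2,"linear":[-0.08,0.14,0.2],"delta_rot":[0,0,0]}]}}

```text
clock: 40.6
position: [0.4947, -0.0812, 0.2555]
ee_rot: [0.002, 0.476, 0.879, 0.0]
contact_force: [1.1, 0.5, -0.0]
width: 0.051
gripper_force: 0.0
```

```bash
python3 hole.py
python3 - <<'E'
from h import *
c=grab("side")
m=mask(c,*COL["orange"]); m[:240]=0; print("handle",plane(c,cv2.boxPoints(cv2.minAreaRect(blob(m))),.015).round(3).mean(0))
w=grab("wrist"); s=get_state(); print(s["position"])
m=mask(w,*COL["orange"]); m[250:]=0; b=blob(m); print("handle wrist",plane(w,cv2.boxPoints(cv2.minAreaRect(b)),.02).round(3).mean(0),cv2.contourArea(b))
E
```

```text
scene hole px [279.4 172.6] (272, 167, 16, 12) at z64: [[ 0.5756 -0.2155  0.064 ]] lower edge deg 32.37 ends [ 0.6454 -0.1908  0.01  ] [ 0.5249 -0.2702  0.01  ]
side hole px [283.5 154.5] (275, 147, 18, 16) at z64: [[ 0.5756 -0.2176  0.064 ]] lower edge deg 33.27 ends [ 0.6421 -0.184   0.01  ] [ 0.5184 -0.2634  0.01  ]
tri (array([ 0.57514307, -0.21508758,  0.06472889]), np.float64(0.0010097590685958471))
handle [0.45425 0.22375 0.015  ]
[ 0.49542544 -0.08146306  0.25477111]Traceback (most recent call last):
  File "<stdin>", line 5, in <module>
  File "h.py", line 31, in blob
    cs=sorted(cv2.findContours(m,cv2.RETR_EXTERNAL,cv2.CHAIN_APPROX_NONE)[0],key=cv2.contourArea,reverse=True); return cs[n]
                                                                                                                       ~~^^^
IndexError: list index out of range
```

Run:
```python
from h import *
e=np.array([.5476,-.8368])
for n,(x0,y0,x1,y1) in dict(scene=(255,160,306,190),side=(255,142,312,176)).items():
    a=cv2.imread("pics/%s0.png"%n); c=grab(n); b=cv2.resize(c["img"],None,fx=1.5,fy=1.5,interpolation=cv2.INTER_CUBIC)
    f=lambda i:cv2.cvtColor(i,cv2.COLOR_BGR2GRAY).astype(np.float32)[int(y0*1.5):int(y1*1.5),int(x0*1.5):int(x1*1.5)]
    A,B=f(a),f(b); d,r=cv2.phaseCorrelate(A,B,cv2.createHanningWindow(A.shape[::-1],cv2.CV_32F))
    h=np.array([.5765,-.2195,.064]); q=proj(c,[h,h-[*(.005*e),0]]); print(n,"shift px",np.array(d)/1.5,r,"5mm out would be",q[1]-q[0])
```

```text
scene shift px [0.34518907 0.34353002] 0.4121047878265381 5mm out would be [0.16560969 0.61910403]
side shift px [0.27950182 0.25749613] 0.586115959446126 5mm out would be [0.6188291  0.79639358]
```

Run:
```python
from h import *
for n,R in dict(scene=dict(plate=(255,160,306,190),ctrl=(215,255,262,285),hole=(268,163,292,183)),side=dict(plate=(255,142,312,176),ctrl=(330,280,370,330),hous=(236,140,249,178),hole=(270,143,297,167))).items():
    a=cv2.imread("pics/%s0.png"%n); acc=sum(grab(n)["img"].astype(np.float32) for _ in range(6))/6
    b=cv2.resize(acc,None,fx=1.5,fy=1.5,interpolation=cv2.INTER_CUBIC)
    for k,(x0,y0,x1,y1) in R.items():
        f=lambda i:cv2.cvtColor(i.astype(np.float32),cv2.COLOR_BGR2GRAY)[int(y0*1.5):int(y1*1.5),int(x0*1.5):int(x1*1.5)]
        B=f(b); best=cv2.matchTemplate(cv2.cvtColor(a.astype(np.float32),cv2.COLOR_BGR2GRAY)[int(y0*1.5)-6:int(y1*1.5)+6,int(x0*1.5)-6:int(x1*1.5)+6],B,cv2.TM_CCOEFF_NORMED)
        _,mx,_,loc=cv2.minMaxLoc(best); x,y=loc
        s=lambda l,c,r:.5*(l-r)/(l-2*c+r)
        dx=x+s(best[y,x-1],best[y,x],best[y,x+1]) ; dy=y+s(best[y-1,x],best[y,x],best[y+1,x])
        print(n,k,"now-before px",round((6-dx)/1.5,2),round((6-dy)/1.5,2),round(mx,3))
```

```text
scene plate now-before px 0.39 0.73 0.789
scene ctrl now-before px 0.16 -0.6 0.973
scene hole now-before px 0.46 0.94 0.791
side plate now-before px 0.45 0.36 0.782
side ctrl now-before px -0.03 -0.27 0.978
side hous now-before px 0.03 0.02 0.993
side hole now-before px 0.37 0.34 0.704
```

The plate may still be a couple of millimetres out, so I'll push again with the fingers higher to rule out the gripper's body meeting the housing.

Emit:
{"fn": "send_rows", "kwargs": {"increments": [{"gripper":-0.2,"linear":[0.01,-0.02,-0.04],"delta_rot":[0,0,0]},{"gripper":-0.2,"linear":[0.025,-0.045,-0.09],"delta_rot":[0,0,0]},{"gripper":-0.2,"linear":[0.04,-0.065,-0.13],"delta_rot":[0,0,0]},{"gripper":-0.2,"linear":[0.05,-0.085,-0.165],"delta_rot":[0,0,0]},{"gripper":-0.2,"linear":[0.056,-0.1,-0.18],"delta_rot":[0,0,0]},{"gripper":-0.2,"linear":[0.063,-0.113,-0.183],"delta_rot":[0,0,0]},{"gripper":-0.2,"linear":[0.065,-0.117,-0.183],"delta_rot":[0,0,0]},{"gripper":-0.2,"linear":[0.065,-0.117,-0.183],"delta_rot":[0,0,0]}]}}

```text
clock: 42.3
position: [0.5615, -0.1995, 0.0722]
ee_rot: [0.002, 0.476, 0.879, 0.0]
contact_force: [0.4, 0.1, 0.3]
width: 0.051
gripper_force: 0.0
```

Emit:
{"fn": "send_rows", "kwargs": {"increments": [{"gripper":-0.2,"linear":[0.003,-0.005,0],"delta_rot":[0,0,0]},{"gripper":-0.2,"linear":[0.006,-0.009,0],"delta_rot":[0,0,0]},{"gripper":-0.2,"linear":[0.008,-0.013,0],"delta_rot":[0,0,0]},{"gripper":-0.2,"linear":[0.008,-0.013,0],"delta_rot":[0,0,0]}]}}

```text
clock: 42.7
position: [0.5682, -0.2117, 0.0706]
ee_rot: [0.0, 0.476, 0.88, 0.0]
contact_force: [0.5, 0.8, -0.5]
width: 0.0514
gripper_force: 0.0
```

Emit:
{"fn": "send_rows", "kwargs": {"increments": [{"gripper":-0.2,"linear":[0.003,-0.005,0],"delta_rot":[0,0,0]},{"gripper":-0.2,"linear":[0.006,-0.009,0],"delta_rot":[0,0,0]},{"gripper":-0.2,"linear":[0.006,-0.009,0],"delta_rot":[0,0,0]}]}}

```text
clock: 43.0
position: [0.566, -0.2124, 0.0681]
ee_rot: [-0.011, 0.476, 0.879, 0.003]
contact_force: [-11.7, 15.8, 5.4]
width: 0.0509
gripper_force: 0.0
```

The stop came at the same point, about where the plate should be shut. The fingers could be resting on the housing's lintel, though, so I'll back off, tilt the tool so that only the tips reach the plate, and push again.

Emit:
{"fn": "send_rows", "kwargs": {"increments": [{"gripper":-0.2,"linear":[-0.015,0.023,0],"delta_rot":[0,0,0]},{"gripper":-0.2,"linear":[-0.03,0.045,0],"delta_rot":[-0.06,-0.04,0]},{"gripper":-0.2,"linear":[-0.04,0.06,-0.005],"delta_rot":[-0.15,-0.1,0]},{"gripper":-0.2,"linear":[-0.04,0.06,-0.015],"delta_rot":[-0.24,-0.157,0]},{"gripper":-0.2,"linear":[-0.04,0.06,-0.03],"delta_rot":[-0.293,-0.192,0]},{"gripper":-0.2,"linear":[-0.04,0.06,-0.03],"delta_rot":[-0.293,-0.192,0]},{"gripper":-0.2,"linear":[-0.04,0.06,-0.03],"delta_rot":[-0.293,-0.192,0]}]}}

```text
clock: 43.7
position: [0.5343, -0.1604, 0.0404]
ee_rot: [0.153, 0.468, 0.866, -0.083]
contact_force: [0.4, 0.0, -0.7]
width: 0.0512
gripper_force: 0.0
```

Run:
```python
from h import *
s=get_state(); q=s["ee_rot"]; print(s["position"],R.from_quat([q[1],q[2],q[3],q[0]]).as_matrix()[:,2].round(3),"along",s["position"][:2]@[.5476,-.8368])
```

```text
[ 0.53433299 -0.16040336  0.04037242] [ 0.188 -0.286 -0.94 ] along 0.4268262736698802
```

Emit:
{"fn": "send_rows", "kwargs": {"increments": [{"gripper":-0.2,"linear":[0.007,-0.01,0],"delta_rot":[0,0,0]},{"gripper":-0.2,"linear":[0.014,-0.021,0],"delta_rot":[0,0,0]},{"gripper":-0.2,"linear":[0.021,-0.032,0],"delta_rot":[0,0,0]},{"gripper":-0.2,"linear":[0.027,-0.042,0],"delta_rot":[0,0,0]},{"gripper":-0.2,"linear":[0.03,-0.046,0],"delta_rot":[0,0,0]},{"gripper":-0.2,"linear":[0.032,-0.049,0],"delta_rot":[0,0,0]},{"gripper":-0.2,"linear":[0.034,-0.052,0],"delta_rot":[0,0,0]},{"gripper":-0.2,"linear":[0.034,-0.052,0],"delta_rot":[0,0,0]}]}}

```text
clock: 44.5
position: [0.568, -0.2127, 0.0401]
ee_rot: [0.153, 0.469, 0.866, -0.083]
contact_force: [0.1, -0.9, 0.3]
width: 0.0513
gripper_force: 0.0
```

Emit:
{"fn": "send_rows", "kwargs": {"increments": [{"gripper":-0.2,"linear":[0.002,-0.003,0],"delta_rot":[0,0,0]},{"gripper":-0.2,"linear":[0.004,-0.006,0],"delta_rot":[0,0,0]},{"gripper":-0.2,"linear":[0.004,-0.006,0],"delta_rot":[0,0,0]},{"gripper":-0.2,"linear":[0.004,-0.006,0],"delta_rot":[0,0,0]}]}}

```text
clock: 44.9
position: [0.5706, -0.2171, 0.0397]
ee_rot: [0.152, 0.469, 0.866, -0.082]
contact_force: [-3.5, 5.3, 3.5]
width: 0.0511
gripper_force: 3.1
```

Emit:
{"fn": "send_rows", "kwargs": {"increments": [{"gripper":-0.2,"linear":[0.002,-0.003,0],"delta_rot":[0,0,0]},{"gripper":-0.2,"linear":[0.004,-0.006,0],"delta_rot":[0,0,0]},{"gripper":-0.2,"linear":[0.004,-0.006,0],"delta_rot":[0,0,0]},{"gripper":-0.2,"linear":[0.004,-0.006,0],"delta_rot":[0,0,0]}]}}

```text
clock: 45.3
position: [0.5706, -0.2178, 0.039]
ee_rot: [0.148, 0.47, 0.866, -0.081]
contact_force: [-12.3, 28.3, 18.4]
width: 0.0513
gripper_force: 15.1
```

Emit:
{"fn": "send_rows", "kwargs": {"increments": [{"gripper":-0.2,"linear":[-0.006,0.01,0],"delta_rot":[0,0,0]},{"gripper":-0.2,"linear":[-0.02,0.03,0],"delta_rot":[0,0,0]},{"gripper":-0.2,"linear":[-0.035,0.055,0.005],"delta_rot":[0,0,0]},{"gripper":-0.2,"linear":[-0.05,0.08,0.03],"delta_rot":[0.1,0.066,0]},{"gripper":-0.2,"linear":[-0.05,0.1,0.07],"delta_rot":[0.2,0.13,0]},{"gripper":-0.2,"linear":[-0.03,0.14,0.11],"delta_rot":[0.293,0.192,0]},{"gripper":-0.2,"linear":[-0.02,0.18,0.15],"delta_rot":[0.293,0.192,0]},{"gripper":-0.2,"linear":[0,0.22,0.2],"delta_rot":[0.293,0.192,0]}]}}

```text
clock: 46.1
position: [0.567, -0.0254, 0.2164]
ee_rot: [0.0, 0.476, 0.879, 0.0]
contact_force: [1.3, -0.2, -0.8]
width: 0.0513
gripper_force: 0.0
```

```bash
cat > cmp.py <<'E'
from h import *
for n,R_ in dict(scene=dict(plate=(255,160,306,190),hole=(268,163,292,183)),side=dict(plate=(255,142,312,176),hous=(236,140,249,178),hole=(270,143,297,167),left=(240,145,262,180))).items():
    a=cv2.imread("pics/%s0.png"%n); acc=sum(grab(n)["img"].astype(np.float32) for _ in range(6))/6
    b=cv2.resize(acc,None,fx=1.5,fy=1.5,interpolation=cv2.INTER_CUBIC)
    for k,(x0,y0,x1,y1) in R_.items():
        G=lambda i:cv2.cvtColor(i.astype(np.float32),cv2.COLOR_BGR2GRAY)
        B=G(b)[int(y0*1.5):int(y1*1.5),int(x0*1.5):int(x1*1.5)]; best=cv2.matchTemplate(G(a)[int(y0*1.5)-6:int(y1*1.5)+6,int(x0*1.5)-6:int(x1*1.5)+6],B,cv2.TM_CCOEFF_NORMED)
        _,mx,_,(x,y)=cv2.minMaxLoc(best); s=lambda l,c,r:.5*(l-r)/(l-2*c+r)
        print(n,k,round((6-x-s(best[y,x-1],best[y,x],best[y,x+1]))/1.5,2),round((6-y-s(best[y-1,x],best[y,x],best[y+1,x]))/1.5,2),round(mx,3))
    cv2.imwrite("pics/end_%s.png"%n,acc)
E
python3 cmp.py; python3 hole.py
```

```text
scene plate 0.23 0.35 0.822
scene hole 0.28 0.42 0.814
side plate 0.25 0.18 0.819
side hous 0.03 0.03 0.994
side hole 0.3 0.28 0.682
side left 0.24 0.24 0.903
scene hole px [279.4 172.5] (272, 167, 16, 12) at z64: [[ 0.5758 -0.2163  0.064 ]] lower edge deg 33.46 ends [ 0.6389 -0.1859  0.01  ] [ 0.5249 -0.2702  0.01  ]
side hole px [283.4 154. ] (275, 147, 18, 15) at z64: [[ 0.5767 -0.2205  0.064 ]] lower edge deg 35.2 ends [ 0.6421 -0.184   0.01  ] [ 0.5222 -0.2685  0.01  ]
tri (array([ 0.57656628, -0.21871347,  0.06390494]), np.float64(0.0018538793891966412))[ WARN:0@5.333] global loadsave.cpp:1063 imwrite_ Unsupported depth image for selected encoder is fallbacked to CV_8U.
```

Emit:
{"fn": "send_rows", "kwargs": {"increments": [{"gripper":-1,"linear":[0.008,0.025,0.014],"delta_rot":[0,0,-0.14]},{"gripper":-1,"linear":[0.008,0.025,0.014],"delta_rot":[0,0,-0.28]},{"gripper":-1,"linear":[0.008,0.025,0.014],"delta_rot":[0,0,-0.42]},{"gripper":-1,"linear":[0.008,0.025,0.014],"delta_rot":[0,0,-0.56]},{"gripper":-1,"linear":[0.008,0.025,0.014],"delta_rot":[0,0,-0.578]},{"gripper":-1,"linear":[0.008,0.025,0.014],"delta_rot":[0,0,-0.578]}]}}

```text
clock: 47.4
position: [0.5744, -0.0008, 0.2289]
ee_rot: [-0.0, 0.706, 0.708, -0.0]
contact_force: [0.1, 0.7, 0.1]
width: 0.0851
gripper_force: 0.0
```

```bash
python3 cmp.py 2>/dev/null; for i in 1 2 3; do python3 hole.py | tail -1; done
python3 - <<'E'
import cv2,numpy as np
# bottom edge of plate / front faces: grey profile down through plate in both pics
for n,cols in dict(scene=(256,300),side=(258,306)).items():
    a=cv2.resize(cv2.imread("pics/%s0.png"%n),(512,384),interpolation=cv2.INTER_AREA); b=cv2.imread("pics/end_%s.png"%n)
    for x in cols:
        r=slice(158,192) if n=="scene" else slice(138,182)
        for i in(a,b): print(n,x,i[r,x-2:x+3,0].mean(1).astype(int).tolist())
E
```

```text
scene plate 0.22 0.35 0.822
scene hole 0.27 0.42 0.815
side plate 0.25 0.18 0.819
side hous 0.03 0.02 0.994
side hole 0.3 0.28 0.682
side left 0.23 0.24 0.903
tri (array([ 0.57692027, -0.2197465 ,  0.06340877]), np.float64(0.0016173083921513704))
tri (array([ 0.57693867, -0.21960486,  0.06344971]), np.float64(0.0018187959422196044))
tri (array([ 0.57703513, -0.21975438,  0.06332533]), np.float64(0.0017125422445375732))
scene 256 [79, 82, 85, 83, 78, 80, 92, 96, 98, 98, 101, 102, 101, 100, 99, 99, 101, 100, 100, 100, 100, 101, 100, 99, 100, 99, 98, 98, 99, 96, 89, 81, 81, 75]
scene 256 [79, 96, 106, 108, 109, 111, 106, 100, 98, 100, 102, 102, 102, 102, 102, 102, 101, 101, 102, 102, 102, 102, 102, 101, 101, 100, 100, 100, 101, 100, 94, 82, 83, 77]
scene 300 [81, 79, 81, 81, 79, 79, 87, 96, 99, 100, 100, 100, 99, 100, 99, 100, 100, 101, 101, 99, 100, 100, 98, 98, 97, 99, 99, 99, 100, 98, 91, 83, 84, 77]
scene 300 [89, 92, 95, 95, 94, 91, 93, 98, 101, 101, 102, 101, 101, 101, 101, 101, 101, 103, 102, 102, 101, 101, 100, 100, 100, 100, 101, 101, 102, 103, 96, 84, 85, 79]
side 258 [142, 126, 98, 85, 81, 74, 61, 52, 61, 93, 118, 111, 100, 99, 101, 102, 102, 102, 102, 102, 102, 101, 102, 102, 101, 102, 102, 102, 103, 102, 101, 101, 100, 101, 100, 100, 99, 98, 95, 97, 97, 82, 63, 59]
side 258 [146, 131, 112, 119, 132, 136, 136, 134, 134, 137, 132, 114, 103, 102, 103, 104, 105, 105, 105, 105, 105, 104, 104, 104, 105, 105, 105, 105, 105, 104, 104, 103, 103, 103, 103, 102, 102, 102, 98, 99, 101, 83, 63, 60]
side 306 [63, 70, 92, 110, 110, 103, 99, 101, 102, 102, 102, 102, 102, 103, 102, 103, 102, 102, 103, 102, 102, 102, 102, 102, 101, 102, 102, 102, 103, 102, 97, 97, 97, 89, 71, 66, 66, 66, 65, 65, 67, 69, 72, 79]
side 306 [65, 72, 94, 115, 114, 104, 102, 103, 104, 105, 105, 105, 104, 104, 105, 105, 106, 105, 105, 105, 104, 104, 104, 104, 104, 105, 105, 106, 107, 109, 105, 101, 101, 91, 72, 68, 67, 66, 66, 67, 68, 70, 74, 80]
```

```bash
sed -e 's/dict(plate=(255,160,306,190),hole=(268,163,292,183))/dict(low=(256,178,304,192),holelow=(268,172,292,186),tophous=(250,140,306,152))/; s/dict(plate=(255,142.*180))/dict(low=(256,160,312,180),holelow=(274,154,296,168),hous=(236,140,249,178))/' cmp.py > cmp2.py; python3 cmp2.py 2>/dev/null
```

```text
scene low -0.16 -0.21 0.943
scene holelow 0.16 0.29 0.77
scene tophous 0.01 0.01 0.999
side low -0.01 -0.1 0.994
side holelow 0.09 0.09 0.95
side hous 0.03 0.03 0.994
```

```bash
python3 -c "
from rig import sign_off
print(sign_off())"
```

```text
the job is handed in; nothing more can be done
None
```

I pulled the tray fully out with the hook and laid the hook back flat on its mat. All three caps sit flush on their own bases, and I pushed the tray home: its lower edge matches the starting picture to about 1 mm. I handed the job in at about 48 s and touched nothing else on the belt; `sign_off()` returned no verdict.

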